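# Fit the battery pack in the patient-simulator analyser

## Task

Lever the analyser's hinged battery cover up with the blade of the flat pry tool and swing it up past upright so that it stays open, then fit the shorter of the two battery packs in the bay and press it down until its top is flush with the deck around it. Lay the pry tool down flat on the bench and leave the cover open; do not shift the longer pack, the spray can, the mug or the handheld tester.

Things in the scene. Friction and masses are not known exactly. Their poses are not given: they have to be found in the camera images.
- analyser: Bench analyser, grey top with orange sides, fixed to the bench. Its origin is on the bench under the centre of the battery bay; z up. The housing runs x -75 to +115 mm, y -55 to +115 mm, and its flat deck is 75 mm high. The cover's free edge and the housing's -y side face the side from which the blade goes in; the hinge is on the +y side. Turned by up to about 0.4 rad from the world axes.
- bay (a point): Centre of the mouth of the battery bay, at deck height (75 mm); axes as the analyser. The bay is a rectangular recess 105 mm along x by 63 mm along y, 40 mm deep, with a 3 mm lead-in chamfer. In it a flat contact block carries the pack: up, its face is 20 mm below the deck (a pack set on it stands 20 mm proud); pressed fully down it is 40 mm below (the pack is flush).
- contact_block (a joint): How far the contact block has been pressed down, 0 (up) to 0.0205 m (home). It is stiff: it slides at about 8 N and stays where it is left; the pack's weight alone does not move it.
- cover (a joint): Angle of the grey battery cover, 0 shut to 1.95 rad (leaning back past upright). A stiff hinge: it stays where it is left and takes about 1.5 N at its free edge.
- cover_hinge (a point): Middle of the cover's hinge line, which runs along the analyser's x, 72 mm in +y from the bay centre and 84 mm above the bench. The cover is a plate 124 mm (x) by 114 mm, 4 mm thick, whose underside passes through this line; shut, the underside is 9 mm above the deck. Skirts 9 mm deep and 3 mm thick run down its two x sides only: under the free edge the 9 mm gap is open for the blade.
- cover_edge (a point): Middle of the cover's free edge, on its underside, 114 mm from the hinge; 42 mm in -y from the bay centre when shut, 13 mm inside the housing's -y side. Moves with the cover.
- pry: Flat pry tool, 178 mm long, lying on the bench. Origin on its underside where the handle meets the blade; x points along the blade, z up. Black handle 90 mm long (x -90 to 0), 20 mm wide, 18 mm high; steel blade 88 mm long (x 0 to 88), 20 mm wide, 3 mm thick, centred 9 mm above the underside.
- pry_tip (a point): Middle of the tip of the pry tool's blade, 88 mm ahead of the tool's origin, 9 mm above its underside.
- pry_grip (a point): A good place to grip the pry tool: in the handle's middle height, 25 mm behind the tool's origin.
- pack: The shorter battery pack, the one that fits: black block 100 mm (x) by 58 mm (y) by 40 mm high with a paper label on top. Origin at the centre of its underside, z up. Its lowest 6 mm are 2 mm narrower all round. It may go in either way round.
- pack_top (a point): Centre of the shorter pack's top face, 40 mm above its underside.
- long_pack: A battery pack for another device: like the shorter one but 135 mm long, 58 mm wide, 40 mm high; does not fit. Origin at the centre of its underside. Leave it alone. The two packs may lie in each other's place.
- cleaner: Upright spray can, 54 mm across, 150 mm tall; origin under its centre. Leave it alone.
- mug: White mug, 80 mm across, 90 mm tall, handle towards its +y; origin under its centre. Leave it alone.
- tester: Orange handheld tester lying flat, 90 mm (x) by 150 mm (y) by 39 mm high; origin under its centre. Leave it alone.
Not all that is in view belongs to the job. Of the things that look like the pry, the smaller one is meant.

How it is judged:
On the way, in this order (a step that is already met when the one before it is completed fails the run):
1. the blade of the pry tool is lifting the cover (cover beyond 0.35 rad, the tool bearing on it) (value of joint cover above 0.35 rad and contact force between pry and analyser above 0.1 N), for 0.05 s.
2. the cover stands open past upright or nearly so (beyond 1.4 rad) (value of joint cover above 1.4 rad), for 0.2 s.
At the end, for the whole second after the job is handed in: The shorter pack sits in the bay, centred within 4 mm, level (0.06 rad) and square (0.08 rad), its top from 4 mm below to 2.5 mm above the deck; the cover is open beyond 1.4 rad; the pry tool lies flat on the bench (origin less than 12 mm up, tilt under 0.12 rad); pack and tool are at rest (value of joint cover above 1.4 rad and horizontal distance between pack_top and bay below 0.004 m and z of pack_top in the frame of bay between -0.004 and 0.0025 m and angle between pack's own z axis and vertical below 0.06 rad and angle between the x axis of pack and the x axis of analyser, either way round below 0.08 rad and linear speed of each of pack, pry below 0.01 m/s and height (world z) of pry below 0.012 m and angle between pry's own z axis and vertical below 0.12 rad); the robot touches nothing.
It fails at once if the longer battery pack is shifted more than 25 mm or tipped (distance of long_pack from where it was at the start of the episode above 0.025 m or angle between long_pack's own z axis and vertical above 0.4 rad).
It fails at once if the spray can is shifted more than 25 mm or tipped (distance of cleaner from where it was at the start of the episode above 0.025 m or angle between cleaner's own z axis and vertical above 0.4 rad).
It fails at once if the mug is shifted more than 25 mm or tipped (distance of mug from where it was at the start of the episode above 0.025 m or angle between mug's own z axis and vertical above 0.4 rad).
It fails at once if the handheld tester is shifted more than 25 mm or tipped (distance of tester from where it was at the start of the episode above 0.025 m or angle between tester's own z axis and vertical above 0.4 rad).
It also fails if it takes over 72 s, if anything falls off the work surface, if the arm or the gripper's body presses on something with over 40 N, if the wrist force passes 120 N, or if a joint passes its speed limit or range.

## Robot

A 6-joint arm with a two-finger parallel gripper is mounted at the origin on the work surface. World frame = base frame: x ahead of the robot, y to its left, z up, the work surface at z = 0. Lengths are in m, angles in rad, forces in N, time in s.
With the tool pointing down it reaches from about 0.425 to 0.95 m from the base axis. Payload 14.7 kg.
Tool frame: the origin (TCP) lies at the centre of the arm's flange, where the gripper is bolted on; the fingertips stand 173 mm ahead of it and the grasp point (between the pads) lies 155 mm ahead of it; z points along the fingers, y is the line along which they close (so a half turn about z gives the same grasp; the last joint's range is limited). The gripper opens to 85 mm and grips with 20 to 120 N. Pads are 22 mm wide; open, the fingers measure 114 mm over their backs; the gripper's body (76 mm by 85 mm) begins 54 mm behind the grasp point. The pads swing forward as they close: fully open they stand 13 mm farther back than shut.
Start: joints at [1.227, 0.48, 1.596, -0, 1.065, -0.047], TCP at [0.19, 0.622, 0.405] pointing down, gripper open.
Joint ranges: [-2.75, 2.75], [-0.82, 2.05], [0.23, 2.67], [-1.56, 4.7], [0.09, 2.69], [-2.92, 2.92]. Speed limits (rad/s): [1.89, 1.89, 2.39, 3.01, 3.01, 3.01].

## Interface

Orientations are given as [roll, pitch, yaw] about the fixed x, y, z axes, in that order (R = Rz(yaw) Ry(pitch) Rx(roll)).
In Python, from workcell import r gives the robot as it stands.
- The arm moves only by the tool servo_tool, never from a script. Its argument "steps" is text: rows parted by semicolons, each of 7 numbers parted by spaces: the closure, from 0 (fully open) to 1 (shut), then the shift along the tool's x, y, z in m, then the turn, a rotation vector about the tool's x, y, z in rad. In form: jaw tx ty tz ax ay az; .... A call has 1 to 12 rows; each row shifts and turns the commanded pose from where the row before left it, along the tool's axes as they then stand; what a row does not reach is not made up. A row lasts 1/12 s, in which the tool goes at most 41.7 mm and 7.16 degrees, less where a joint would pass 70% of its speed; a pose out of reach is approached as far as the arm can. A call with a gripper value outside its range is refused whole. The fingers move at their own pace and stop on an object; "grip_force" is the grip in N (left out, the last holds). Time passes only in rows, so rows that do not move let the fingers close. It gives the time, the measured TCP pose, the force, the opening and the grip force at its end, in the units of the state.
- r.observe(): the state, without advancing time (a new reading comes with each control period).
- r.camera(name): name is "scene" or "side" or "wrist"; returns a dict with "color" (400x640x3 uint8, blue, green, red), "camera_matrix" (3x3 intrinsics, pixels), "R" (3x3) and "t" (3): a world point X has camera coordinates R X + t; the wrist camera has in their place "T_tool_cam" (4x4, takes a point from camera to tool coordinates, whose origin is the TCP and whose axes are the flange's). Camera axes: x right, y down, z forward; pixel columns grow to the right and rows downward; lengths in m; the calibration is good to about 2 mm. The wrist camera is an equidistant fisheye: a pixel r from the principal point sees the ray r / f radians off the axis. A picture is of the moment at which its call begins: read the wrist's pose just before it. There is no depth.
- r.finish_job(): hands the job in; it is judged then, once.
The state is a dict: "clock": time; "joints": joint angles; "joint_velocities": joint speeds; "tau": joint torques, N m; "ee_pos": TCP position; "tcp_rot": TCP orientation; "wrist_force": force on the tool from outside, world axes, zero at the start; "moment": the same for the moment, N m; "finger_gap": finger opening in m; "grasp_force": force on a finger pad.
Only numpy, scipy, OpenCV 4.12 (cv2) and the standard library are available. Lean on these libraries where they do the work, as an engineer would, in place of code of your own. Each camera call takes 0.05 s, during which the arm holds its last target. There are 200 camera calls.

## Working session

There is one attempt and no reset: what is moved stays moved. The work goes in short steps, Python scripts to look and compute and a tool call to move; the robot and the scene stay as the last step left them, time stands still between calls to the robot, and variables do not carry over. Pictures are saved under pics/ and viewed, at most 10 in all, crops included, and the job is handed in when it is done.

Besides the shell and the picture viewer there is one more tool, called after "Emit:" by a JSON object that holds its "fn" and its "kwargs", one argument or row to a line. servo_tool: Moves the arm, as the interface text tells. Its arguments: {"type":"object","properties":{"steps":{"type":"string"},"grip_force":{"type":"number"}},"required":["steps"]}

```bash
mkdir -p pics; ls
python3 - <<'E'
from workcell import r
import cv2,numpy as np,pickle
print(r.observe())
d={}
for n in("scene","side","wrist"):
    c=r.camera(n);d[n]=c;cv2.imwrite(f"pics/{n}0.png",c["color"])
    print(n,{k:np.round(v,4).tolist() for k,v in c.items() if k!="color"})
pickle.dump(d,open("c0.pkl","wb"))
E
```

```text
pics
{'clock': 0.0, 'joints': array([ 1.22741623e+00,  4.80863715e-01,  1.59688591e+00, -7.52725319e-06,
        1.06512596e+00, -4.65798583e-02]), 'joint_velocities': array([-1.05884749e-03, -3.15278388e-05, -1.93680123e-03,  2.40154950e-05,
        2.91506507e-03, -2.30432417e-04]), 'tau': array([ 4.87032274e-03, -9.50631452e+01, -4.30196214e+01,  3.15471343e-04,
        1.18647944e-02, -1.74824055e-05]), 'ee_pos': array([0.18999757, 0.62139035, 0.40404709]), 'tcp_rot': array([-3.14031081e+00, -5.31637860e-05,  2.84479603e+00]), 'wrist_force': array([ 0.46976116, -0.56809733, -0.37357449]), 'moment': array([-0.06062383, -0.03813145,  0.00714506]), 'grasp_force': 0.0, 'finger_gap': 0.08574678772302767}
scene {'camera_matrix': [[504.084, 0.0, 320.9219], [0.0, 504.084, 202.7655], [0.0, 0.0, 1.0]], 'R': [[0.8483, 0.5292, -0.0157], [0.3637, -0.604, -0.7091], [-0.3847, 0.5959, -0.7049]], 't': [-0.3882, -0.0996, 1.6631]}
side {'camera_matrix': [[463.302, 0.0, 312.0441], [0.0, 463.302, 193.6143], [0.0, 0.0, 1.0]], 'R': [[0.9845, -0.1735, -0.025], [-0.1101, -0.5015, -0.8581], [0.1364, 0.8476, -0.5128]], 't': [-0.4762, 0.1217, 1.4471]}
wrist {'camera_matrix': [[309.7069, 0.0, 321.0785], [0.0, 309.7069, 199.7063], [0.0, 0.0, 1.0]], 'T_tool_cam': [[0.0005, -0.9612, -0.2759, 0.0693], [1.0, 0.0005, 0.0002, -0.0008], [-0.0001, -0.2759, 0.9612, 0.0324], [0.0, 0.0, 0.0, 1.0]]}
```

View pics/scene0.png

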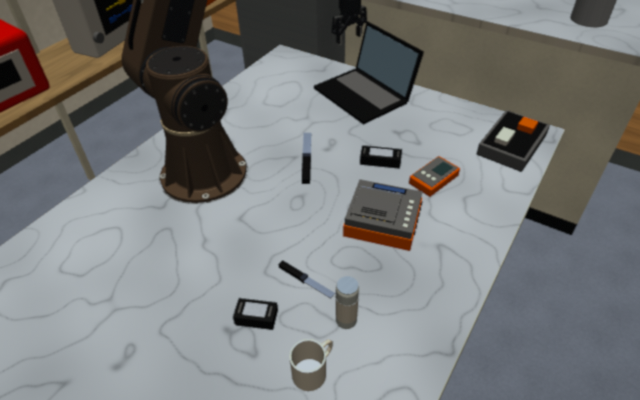

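View pics/side0.png

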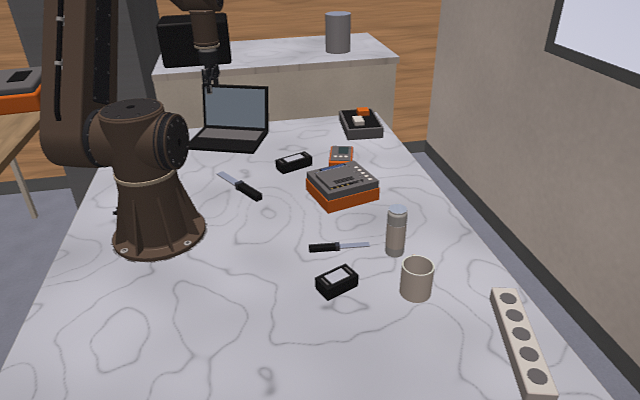

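Candidates:
- Pry tools: scene (305,158) / side (240,187), and scene (305,278) / side (340,246).
- Packs: scene (381,156) / side (294,162), and scene (256,313) / side (337,281).

The analyser is at scene (385,213), the can at (346,303), the mug at (310,364) and the tester at (436,174). Next I'll measure the candidates in a close crop.

```bash
cat > h.py <<'E'
import numpy as np,cv2,pickle
from scipy.spatial.transform import Rotation as Ro
def plane(c,px,z):
    K,R,t=c["camera_matrix"],c["R"],c["t"]
    px=np.atleast_2d(np.array(px,float)); d=np.c_[(px-K[:2,2])/K[0,0],np.ones(len(px))]@R
    o=-R.T@t; return o+d*((z-o[2])/d[:,2])[:,None]
def proj(c,X):
    q=np.atleast_2d(X)@c["R"].T+c["t"]; return q[:,:2]/q[:,2:]*c["camera_matrix"][0,0]+c["camera_matrix"][:2,2]
def fit(obs,model,z0,x0):
    "obs: list of (cam,model point idx,pixel); pose x,y,yaw on height z0"
    from scipy.optimize import least_squares
    def f(p):
        R=Ro.from_euler('z',p[2]).as_matrix(); W=model@R.T+[p[0],p[1],z0]
        return np.concatenate([proj(c,W[i])[0]-u for c,i,u in obs])
    s=least_squares(f,x0,loss='soft_l1'); return s.x,f(s.x).reshape(-1,2)
def fitR(p): return Ro.from_euler('xyz',p)
E
python3 - <<'E'
from h import *
d=pickle.load(open("c0.pkl","rb"))
S,D=d["scene"],d["side"]
for n,a,b in(("pryA",(305,158),(240,187)),("pryB",(305,278),(340,246)),("pkA",(381,156),(294,162)),("pkB",(256,313),(337,281))):
    print(n,plane(S,a,.02)[0],plane(D,b,.02)[0])
print("pryA ends",plane(S,[(307,134),(306,182)],.009),plane(D,[(218,173),(261,197)],.009))
print("pryB ends",plane(S,[(280,263),(332,296)],.009),plane(D,[(309,248),(369,244)],.009))
rows=[]
def cr(c,x,y,w,h,s): return cv2.resize(c["color"][y:y+h,x:x+w],None,fx=s,fy=s,interpolation=cv2.INTER_CUBIC)
a=np.hstack([cr(S,335,170,100,75,4),cr(D,295,145,100,75,4)])
b=np.hstack([cr(S,345,138,80,30,5),cr(D,265,140,80,30,5)])
e=np.hstack([cr(S,225,290,80,45,5),cr(D,300,257,80,45,5)])
cv2.imwrite("pics/cropA.png",np.vstack([a,b])); 
f=np.hstack([cr(S,270,255,80,50,5),cr(D,300,225,80,50,5)])
g=np.hstack([cr(S,280,130,50,60,4),cr(D,205,165,80,60,4),np.zeros((240,280,3),np.uint8)])
cv2.imwrite("pics/cropB.png",np.vstack([e[:225],f,]))
E
```

```text
pryA [0.26116656 0.21538198 0.02      ] [0.26000273 0.19814212 0.02      ]
pryB [ 0.53116169 -0.19656998  0.02      ] [ 0.5291391  -0.20812651  0.02      ]
pkA [0.47284584 0.35403639 0.02      ] [0.47454237 0.34888356 0.02      ]
pkB [ 0.4858125  -0.34974094  0.02      ] [ 0.48805865 -0.35190637  0.02      ]
pryA ends [[0.1869223  0.34084425 0.009     ]
 [0.32175688 0.1279982  0.009     ]] [[0.18186425 0.34344534 0.009     ]
 [0.3281829  0.13199316 0.009     ]]
pryB ends [[ 0.44010972 -0.18313435  0.009     ]
 [ 0.61720042 -0.20163816  0.009     ]] [[ 0.44230292 -0.18486583  0.009     ]
 [ 0.61747472 -0.20216504  0.009     ]]
```

View pics/cropA.png

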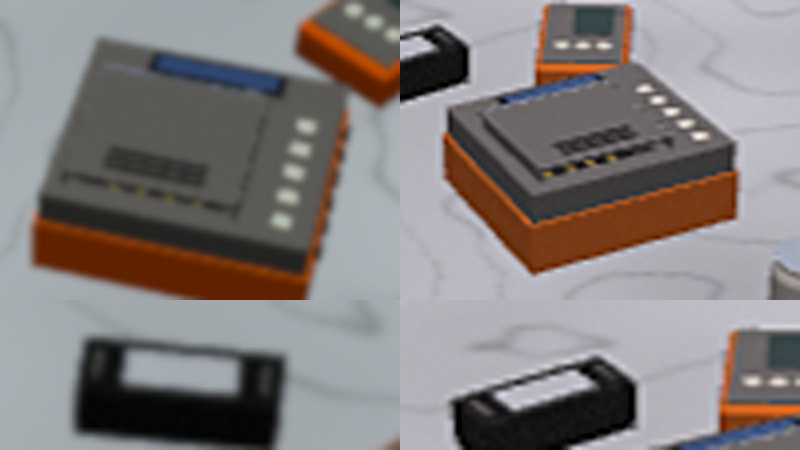

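View pics/cropB.png

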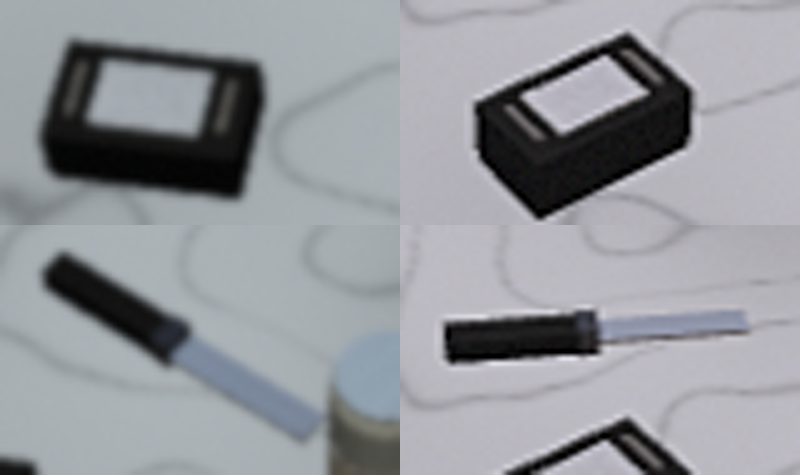

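Analyser, packs and the small pry tool are clear; the pry near scene (305,278) measures 178 mm. Next: pick out corners and fit.

```bash
cat > m.py <<'E'
from h import *
d=pickle.load(open("c0.pkl","rb"))
S,D=d["scene"],d["side"]
def pc(o,s,off,l): return [((x-off[0]+.5)/s+o[0]-.5,(y-off[1]+.5)/s+o[1]-.5) for x,y in l]
L=lambda P:np.linalg.norm(np.diff(P[:,:2],axis=0),axis=1).round(3)
pb=plane(D,pc((300,257),5,(400,0),[(478,105),(628,35),(690,98),(540,165)]),.04)
pbs=plane(S,pc((225,290),5,(0,0),[(70,42),(263,63),(243,160),(45,135)]),.04)
pa=plane(D,pc((265,140),5,(400,300),[(452,400),(603,355),(635,378),(490,425)]),.04)
pas=plane(S,pc((345,138),5,(0,300),[(85,340),(285,355),(280,410),(78,402)]),.04)
for n,P in(("pb",pb),("pbs",pbs),("pa",pa),("pas",pas)):
    print(n,L(P),P[:,:2].mean(0).round(4),[round(np.arctan2(*(P[j]-P[i])[[1,0]]),3) for i,j in((0,1),(3,2),(0,3),(1,2))])
E
cat > m2.py <<'E'
from m import *
# analyser deck corners: model -75..115,-55..115,z75
C=np.array([[-75,-55,75],[115,-55,75],[115,115,75],[-75,115,75],[-62,-42,88],[62,-42,88]])/1000
sp=pc((335,170),4,(0,0),[(40,198),(305,250),(348,85),(98,38)])
dp=pc((295,145),4,(400,0),[(532,200),(737,145),(637,63),(447,110)])
for c,p in((S,sp),(D,dp)):
    P=plane(c,p,.075); print(L(P),[round(np.arctan2(*(P[j]-P[i])[[1,0]]),3) for i,j in((0,1),(3,2),(0,3),(1,2))],P[:,:2].mean(0))
obs=[(S,i,np.array(u)) for i,u in enumerate(sp)]+[(D,i,np.array(u)) for i,u in enumerate(dp)]
x,res=fit(obs,C,0,[.6,.2,0.1]);print(x,res.round(1).tolist())
# pry: blade tip corners, junction, handle end
s=pc((270,255),5,(0,225),[(322,420),(305,440),(175,345),(55,265)]); q=pc((300,225),5,(400,225),[(746,310),(748,332),(600,330),(447,342)])
for c,p in((S,s),(D,q)):
    P=plane(c,p,.0105);t=P[:2].mean(0);print("pry tip",t,"junction",P[2],"end",P[3],"yaw",np.arctan2(*(t-P[3])[[1,0]]),np.linalg.norm(t-P[3]))
E
python3 m2.py
```

```text
pb [0.096 0.059 0.092] [ 0.4857 -0.357 ] [np.float64(0.413), np.float64(0.372), np.float64(-1.154), np.float64(-1.235)]
pbs [0.099 0.056 0.098] [ 0.4885 -0.3513] [np.float64(0.42), np.float64(0.406), np.float64(-1.123), np.float64(-1.126)]
pa [0.136 0.05  0.132] [0.4747 0.3486] [np.float64(0.395), np.float64(0.425), np.float64(-1.115), np.float64(-1.207)]
pas [0.133 0.057 0.131] [0.4752 0.346 ] [np.float64(0.418), np.float64(0.477), np.float64(-1.14), np.float64(-1.182)]
[0.184 0.169 0.188] [np.float64(0.278), np.float64(0.265), np.float64(1.839), np.float64(1.818)] [0.60591166 0.10406943]
[0.191 0.17  0.19 ] [np.float64(0.267), np.float64(0.272), np.float64(1.818), np.float64(1.828)] [0.60529296 0.0980966 ]
[0.5943704  0.06847881 0.25920312] [[-1.0, -0.4], [0.8, 1.0], [0.1, 0.5], [-0.6, 0.2], [0.2, -0.9], [-0.0, -0.6], [-0.1, -0.4], [-0.4, -0.7]]
pry tip [ 0.61776227 -0.20104537  0.0105    ] junction [ 0.52714215 -0.19303187  0.0105    ] end [ 0.44149351 -0.18206429  0.0105    ] yaw -0.10726924570862197 0.17728778084303773
pry tip [ 0.61715264 -0.20306752  0.0105    ] junction [ 0.53127779 -0.19389909  0.0105    ] end [ 0.44201682 -0.18679738  0.0105    ] yaw -0.09263423348186206 0.17588995248511302
```

```bash
cat >> h.py <<'E'
def rows(p0,rpy0,p1,yaw,n,jaw):
    "print n tool-frame rows from pose to (p1, tool down, yaw), interpolating"
    R0=fitR(rpy0); R1=fitR([np.pi,0,yaw]); 
    rv=(R0.inv()*R1).as_rotvec()
    if abs(rv[2])>2.6: print("long turn",rv)
    p=np.array(p0,float); R=R0; out=[]
    for k in range(1,n+1):
        t=p0+(np.array(p1)-p0)*k/n
        s=R.inv().apply(t-p).round(4); w=(R.inv()*(R0*Ro.from_rotvec(rv*k/n))).as_rotvec().round(4)
        p=p+R.apply(s); R=R*Ro.from_rotvec(w)
        out.append(" ".join(f"{v:g}" for v in [jaw,*s,*w]))
        if k%12==0 or k==n: print("; ".join(out));out=[]
    print("end err",(p-p1).round(4))
E
python3 - <<'E'
from m import *
print("can base top",plane(S,[(346,327),(346,286)],.0),plane(S,[(346,286)],.15),plane(D,[(397,212)],.15),plane(D,[(396,254)],0))
print("mug top",plane(S,[(309,349)],.09),plane(D,[(417,265)],.09))
print("tester",plane(S,[(435,170)],.039))
E
python3 - <<'E'
from h import *
# start -> over pry grip, two legs
rows(np.array([.19,.6214,.404]),[np.pi,0,2.845],[.43,.25,.42],1.4,12,0)
rows(np.array([.43,.25,.42]),[np.pi,0,1.4],[.505,-.19,.36],-.1,12,0)
E
```

```text
pb [0.096 0.059 0.092] [ 0.4857 -0.357 ] [np.float64(0.413), np.float64(0.372), np.float64(-1.154), np.float64(-1.235)]
pbs [0.099 0.056 0.098] [ 0.4885 -0.3513] [np.float64(0.42), np.float64(0.406), np.float64(-1.123), np.float64(-1.126)]
pa [0.136 0.05  0.132] [0.4747 0.3486] [np.float64(0.395), np.float64(0.425), np.float64(-1.115), np.float64(-1.207)]
pas [0.133 0.057 0.131] [0.4752 0.346 ] [np.float64(0.418), np.float64(0.477), np.float64(-1.14), np.float64(-1.182)]
can base top [[ 0.69071768 -0.25672395  0.        ]
 [ 0.62926547 -0.15001623  0.        ]] [[ 0.68076372 -0.24526217  0.15      ]] [[ 0.67288195 -0.25994366  0.15      ]] [[ 0.68338356 -0.25210821  0.        ]]
mug top [[ 0.67476938 -0.39484074  0.09      ]] [[ 0.67673358 -0.41149654  0.09      ]]
tester [[0.66021636 0.35848855 0.039     ]]
0 -0.0282 -0.0238 -0.0013 0 -0 0.1204; 0 -0.0308 -0.0202 -0.0014 -0 -0 0.1204; 0 -0.033 -0.0163 -0.0013 -0 -0 0.1205; 0 -0.0348 -0.0123 -0.0013 -0 -0 0.1204; 0 -0.0359 -0.008 -0.0014 -0 -0 0.1204; 0 -0.0367 -0.0036 -0.0013 -0 -0 0.1204; 0 -0.0368 0.0008 -0.0013 -0 -0 0.1204; 0 -0.0365 0.0053 -0.0014 -0 -0 0.1204; 0 -0.0356 0.0095 -0.0013 -0 -0 0.1204; 0 -0.0342 0.0138 -0.0013 -0 -0 0.1205; 0 -0.0322 0.0178 -0.0014 -0 -0 0.1204; 0 -0.0299 0.0215 -0.0013 -0 -0 0.1204
end err [-0.  0.  0.]
0 -0.0351 0.0124 0.005 0 -0 0.125; 0 -0.0332 0.0167 0.005 -0 -0 0.125; 0 -0.0309 0.0206 0.005 -0 -0 0.125; 0 -0.0281 0.0244 0.005 -0 -0 0.125; 0 -0.0249 0.0277 0.005 -0 -0 0.125; 0 -0.0212 0.0306 0.005 -0 -0 0.125; 0 -0.0172 0.0329 0.005 -0 -0 0.125; 0 -0.0129 0.0349 0.005 -0 -0 0.125; 0 -0.0086 0.0362 0.005 -0 -0 0.125; 0 -0.0039 0.037 0.005 -0 -0 0.125; 0 0.0007 0.0372 0.005 -0 -0 0.125; 0 0.0053 0.0368 0.005 -0 -0 0.125
end err [-0. -0. -0.]
```

Emit:
{"fn": "servo_tool", "kwargs": {
  "steps": "0 -0.028 -0.024 -0.001 0 0 0.12; 0 -0.031 -0.020 -0.001 0 0 0.12; 0 -0.033 -0.016 -0.001 0 0 0.12; 0 -0.035 -0.012 -0.001 0 0 0.12; 0 -0.036 -0.008 -0.001 0 0 0.12; 0 -0.037 -0.004 -0.001 0 0 0.12; 0 -0.037 0.001 -0.001 0 0 0.12; 0 -0.036 0.005 -0.001 0 0 0.12; 0 -0.036 0.01 -0.001 0 0 0.12; 0 -0.034 0.014 -0.001 0 0 0.12; 0 -0.032 0.018 -0.001 0 0 0.12; 0 -0.030 0.022 -0.001 0 0 0.12"
}}

```text
clock: 1.15
ee_pos: [0.433, 0.2492, 0.4168]
tcp_rot: [-3.142, -0.0, 1.399]
wrist_force: [1.2, 0.6, -0.0]
finger_gap: 0.0855
grasp_force: 0.0
```

Emit:
{"fn": "servo_tool", "kwargs": {
  "steps": "0 -0.035 0.012 0.005 0 0 0.125; 0 -0.033 0.017 0.005 0 0 0.125; 0 -0.031 0.021 0.005 0 0 0.125; 0 -0.028 0.024 0.005 0 0 0.125; 0 -0.025 0.028 0.005 0 0 0.125; 0 -0.021 0.031 0.005 0 0 0.125; 0 -0.017 0.033 0.005 0 0 0.125; 0 -0.013 0.035 0.005 0 0 0.125; 0 -0.009 0.036 0.005 0 0 0.125; 0 -0.004 0.037 0.005 0 0 0.125; 0 0.001 0.037 0.005 0 0 0.125; 0 0.005 0.037 0.005 0 0 0.125"
}}

```text
clock: 2.15
ee_pos: [0.5097, -0.1909, 0.3564]
tcp_rot: [-3.142, 0.0, -0.102]
wrist_force: [0.3, 1.0, -0.7]
finger_gap: 0.0851
grasp_force: 0.0
```

Emit:
{"fn": "servo_tool", "kwargs": {
  "steps": "0 0 0 0 0 0 0; 0 0 0 0 0 0 0; 0 0 0 0 0 0 0"
}}

```text
clock: 2.4
ee_pos: [0.5095, -0.1888, 0.3564]
tcp_rot: [-3.141, 0.001, -0.095]
wrist_force: [0.1, 0.9, -0.5]
finger_gap: 0.085
grasp_force: 0.0
```

```bash
cat >> h.py <<'E'
def wsave(name):
    from workcell import r
    o=r.observe();c=r.camera("wrist");pickle.dump((o,c),open(name+".pkl","wb"));cv2.imwrite(f"pics/{name}.png",c["color"]);return o,c
def wplane(o,c,px,z):
    K=c["camera_matrix"];px=np.atleast_2d(np.array(px,float))
    v=(px-K[:2,2])/K[0,0];th=np.linalg.norm(v,axis=1,keepdims=True)
    d=np.c_[v/th*np.sin(th),np.cos(th)]
    T=c["T_tool_cam"];Rt=fitR(o["tcp_rot"]).as_matrix();p=o["ee_pos"]
    d=d@(Rt@T[:3,:3]).T;q=p+Rt@T[:3,3]
    return q+d*((z-q[2])/d[:,2])[:,None]
E
python3 -c "
from h import *
o,c=wsave('w1');print(o['ee_pos'],o['tcp_rot'],o['joints'],o['clock'])"
```

```text
[ 0.50946892 -0.1888231   0.35637694] [-3.14108612e+00  9.39905144e-04 -9.49063073e-02] [-4.10796507e-01  3.89920205e-01  1.89205817e+00  2.49876719e-04
  8.60665056e-01  1.25474336e+00] 2.4
```

View pics/w1.png

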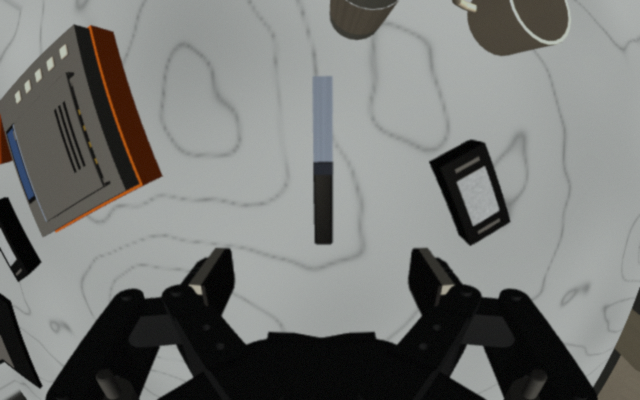

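The pry lies with its tip at (322,77) and its handle end at (323,243), and the gripper straddles its line. The short pack is at (470,190) and the analyser is upper left.

Run:
```python
from h import *
o,c=pickle.load(open('w1.pkl','rb'))
P=wplane(o,c,[(322.3,76.5),(322.3,163),(323,180)],.0105);E=wplane(o,c,[(323,243)],.009)
print(P,E,np.arctan2(*(P[0]-P[1])[[1,0]]),np.linalg.norm(P[0]-E))
print("deck near corner",wplane(o,c,[(135,187)],.075), "deck -y,+x", wplane(o,c,[(80,26)],.075))
a=Ro.from_euler('z',.26).as_matrix()
print("pred",[.5944,.0685,0]+a@[-.075,-.055,.075],[.5944,.0685,0]+a@[.115,-.055,.075])
```

```text
[[ 0.61632914 -0.20090262  0.0105    ]
 [ 0.52856741 -0.19263155  0.0105    ]
 [ 0.51074305 -0.19168744  0.0105    ]] [[ 0.43941129 -0.18507713  0.009     ]] -0.09396702830075404 0.17763057263974483
deck near corner [[ 0.53712122 -0.01612745  0.075     ]] deck -y,+x [[0.71157623 0.03431654 0.075     ]]
pred [ 0.53606018 -0.00393249  0.075     ] [0.71967428 0.04491281 0.075     ]
```

Emit:
{"fn": "servo_tool", "kwargs": {
  "steps": "0 -0.0056 0.002 0.03 0 0 0; 0 0 0 0.036 0 0 0; 0 0 0 0.036 0 0 0; 0 0 0 0.036 0 0 0; 0 0 0 0.030 0 0 0; 0 0 0 0.011 0 0 0; 0 0 0 0 0 0 0; 0 0 0 0 0 0 0",
  "grip_force": 100
}}

```text
clock: 3.12
ee_pos: [0.5043, -0.1898, 0.1784]
tcp_rot: [-3.141, 0.0, -0.094]
wrist_force: [-0.6, -0.2, 0.5]
finger_gap: 0.0851
grasp_force: 0.0
```

Emit:
{"fn": "servo_tool", "kwargs": {
  "steps": "0.4 0 0 0 0 0 0; 0.7 0 0 0 0 0 0; 1 0 0 0 0 0 0; 1 0 0 0 0 0 0; 1 0 0 0 0 0 0; 1 0 0 0 0 0 0; 1 0 0 0 0 0 0; 1 0 0 0 0 0 0; 1 0 0 0 0 0 0; 1 0 0 0 0 0 0"
}}

```text
clock: 3.95
ee_pos: [0.5042, -0.1905, 0.1786]
tcp_rot: [3.141, -0.001, -0.095]
wrist_force: [-2.7, 1.0, 19.3]
finger_gap: 0.0169
grasp_force: 98.2
```

Run:
```python
from h import *
rows(np.array([.5042,-.1905,.40]),[np.pi,0,-.095],[.643,-.113,.36],1.834,17,1)
```

```text
1 0.0077 -0.0053 0.0024 -0 0 -0.1135; 1 0.0082 -0.0044 0.0023 -0 0 -0.1134; 1 0.0087 -0.0035 0.0024 -0 0 -0.1135; 1 0.0091 -0.0024 0.0023 -0 0 -0.1135; 1 0.0092 -0.0014 0.0024 -0 0 -0.1135; 1 0.0094 -0.0003 0.0023 -0 0 -0.1134; 1 0.0093 0.0007 0.0024 -0 0 -0.1135; 1 0.0092 0.0017 0.0023 -0 0 -0.1135; 1 0.0089 0.0028 0.0024 -0 0 -0.1134; 1 0.0085 0.0038 0.0023 -0 0 -0.1135; 1 0.0081 0.0047 0.0024 -0 0 -0.1135; 1 0.0075 0.0057 0.0023 -0 0 -0.1134
1 0.0068 0.0064 0.0024 -0 0 -0.1135; 1 0.006 0.0071 0.0023 -0 0 -0.1135; 1 0.0052 0.0078 0.0024 -0 0 -0.1135; 1 0.0042 0.0083 0.0023 -0 0 -0.1134; 1 0.0033 0.0088 0.0024 -0 0 -0.1135
end err [ 0. -0. -0.]
```

Emit:
{"fn": "servo_tool", "kwargs": {
  "steps": "1 0 0 -0.01 0 0 0; 1 0 0 -0.03 0 0 0; 1 0 0 -0.036 0 0 0; 1 0 0 -0.036 0 0 0; 1 0 0 -0.036 0 0 0; 1 0 0 -0.036 0 0 0; 1 0 0 -0.036 0 0 0; 1 0 0 0 0 0 0"
}}

```text
clock: 4.62
ee_pos: [0.5053, -0.1909, 0.4048]
tcp_rot: [3.139, -0.009, -0.095]
wrist_force: [2.2, -1.5, 0.7]
finger_gap: 0.0171
grasp_force: 98.8
```

Emit:
{"fn": "servo_tool", "kwargs": {
  "steps": "1 0.0075 -0.005 0.0025 0 0 -0.1135; 1 0.008 -0.0045 0.0025 0 0 -0.1135; 1 0.0085 -0.0035 0.0025 0 0 -0.1135; 1 0.009 -0.0025 0.0025 0 0 -0.1135; 1 0.009 -0.0015 0.0025 0 0 -0.1135; 1 0.0095 0 0.0025 0 0 -0.1135; 1 0.0095 0.0005 0.0025 0 0 -0.1135; 1 0.009 0.0015 0.0025 0 0 -0.1135; 1 0.009 0.003 0.0025 0 0 -0.1135; 1 0.0085 0.004 0.0025 0 0 -0.1135; 1 0.008 0.0045 0.0025 0 0 -0.1135; 1 0.0075 0.0055 0.0025 0 0 -0.1135"
}}

```text
clock: 5.62
ee_pos: [0.6012, -0.1355, 0.3679]
tcp_rot: [-3.141, -0.0, 1.272]
wrist_force: [0.1, -0.9, -0.3]
finger_gap: 0.0176
grasp_force: 98.8
```

Emit:
{"fn": "servo_tool", "kwargs": {
  "steps": "1 0.007 0.0065 0.0025 0 0 -0.1135; 1 0.006 0.007 0.0025 0 0 -0.1135; 1 0.005 0.008 0.0025 0 0 -0.1135; 1 0.004 0.0085 0.0025 0 0 -0.1135; 1 0.0035 0.009 0.0025 0 0 -0.1135; 1 0 0 0 0 0 0; 1 0 0 0 0 0 0; 1 0 0 0 0 0 0; 1 0 0 0 0 0 0"
}}

```text
clock: 6.37
ee_pos: [0.642, -0.1133, 0.3555]
tcp_rot: [-3.141, -0.0, 1.831]
wrist_force: [0.1, 0.1, -0.3]
finger_gap: 0.0174
grasp_force: 98.8
```

```bash
python3 -c "
from h import *
o,c=wsave('w2');print(o['ee_pos'],o['tcp_rot'],o['joints'],o['clock'],o['wrist_force'])"
```

```text
[ 0.64195806 -0.11328997  0.35546522] [-3.14145124e+00 -5.35745180e-06  1.83111334e+00] [-2.21156474e-01  5.31535388e-01  1.64013816e+00 -7.36320006e-05
  9.70046928e-01 -4.81431865e-01] 6.3667 [ 0.0576232   0.09368648 -0.27377762]
```

View pics/w2.png

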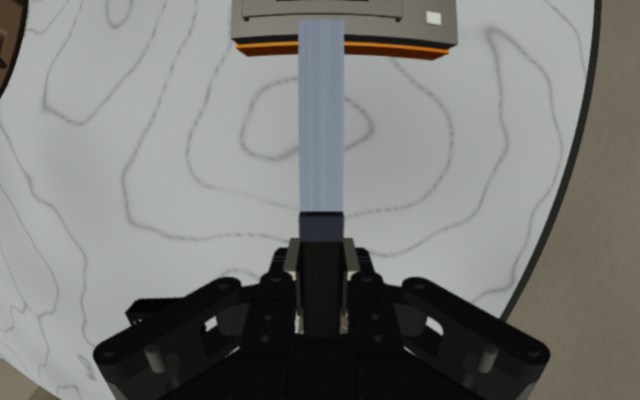

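The pry is held straight with its tip at (321,20). The analyser's deck front corners are at about (233,38) and (457,43), and the cover's front edge is around row 18.

Run:
```python
from h import *
o,c=pickle.load(open('w2.pkl','rb'))
R=fitR(o["tcp_rot"]);tl=lambda P:R.inv().apply(P-o["ee_pos"]).round(4)
zb=o["ee_pos"][2]-.1696
print("tip corners in tool",tl(wplane(o,c,[(299,20),(344,20),(299.5,212),(343,212)],zb+.0015)))
P=wplane(o,c,[(233,38),(457,43)],.075);print(P,np.linalg.norm(P[1]-P[0]),np.arctan2(*(P[1]-P[0])[[1,0]]))
B=wplane(o,c,[(246,56),(449,58)],0.0);print(B,np.linalg.norm(B[1]-B[0]),np.arctan2(*(B[1]-B[0])[[1,0]]))
a=Ro.from_euler('z',.262).as_matrix()
print("pred",[.5944,.0685,0]+a@[-.075,-.055,.075],[.5944,.0685,0]+a@[.115,-.055,.075])
h=cv2.resize(c["color"][0:70,215:475],None,fx=3,fy=3,interpolation=cv2.INTER_CUBIC);cv2.imwrite("pics/w2c.png",h)
```

```text
tip corners in tool [[ 0.1112 -0.0095  0.1681]
 [ 0.1112  0.0101  0.1681]
 [ 0.0241 -0.0098  0.1681]
 [ 0.0241  0.0103  0.1681]]
[[ 0.53867781 -0.00215782  0.075     ]
 [ 0.71780841  0.04656995  0.075     ]] 0.18563988350291236 0.2655970932851704
[[ 0.53236371 -0.00563019  0.        ]
 [ 0.74105066  0.0540024   0.        ]] 0.2170398259342796 0.2783339781969985
pred [ 0.53620516 -0.00404902  0.075     ] [0.7197212  0.04516341 0.075     ]
```

View pics/w2c.png

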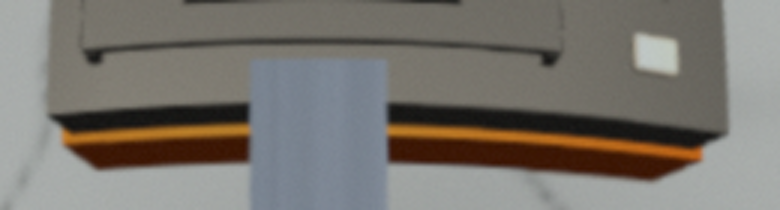

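Emit:
{"fn": "servo_tool", "kwargs": {
  "steps": "1 0 0.001 0.03 0 0 0; 1 0 0 0.03 0 0 0; 1 0 0 0.03 0 0 0; 1 0 0 0.0165 0 0 0; 1 0 0 0 0 0 0; 1 0 0 0 0 0 0; 1 0 0 0 0 0 0"
}}

```text
clock: 7.0
ee_pos: [0.6439, -0.113, 0.2501]
tcp_rot: [3.14, 0.001, 1.833]
wrist_force: [0.1, 1.0, -0.3]
finger_gap: 0.017
grasp_force: 98.8
```

Emit:
{"fn": "servo_tool", "kwargs": {
  "steps": "1 0.02 0 0.001 0 0 0; 1 0.02 0 0 0 0 0; 1 0.014 0 0 0 0 0; 1 0.013 0 0 0 0 0; 1 0 0 0 0 0 0; 1 0 0 0 0 0 0"
}}

```text
clock: 7.5
ee_pos: [0.6262, -0.0475, 0.2485]
tcp_rot: [3.141, 0.001, 1.836]
wrist_force: [-0.8, -0.5, -0.3]
finger_gap: 0.0173
grasp_force: 98.8
```

```bash
python3 -c "
from h import *
o,c=wsave('w3');print(o['ee_pos'],o['tcp_rot'],o['wrist_force'])
from workcell import r
d=r.camera('side')['color'];cv2.imwrite('pics/w3m.png',np.hstack([cv2.resize(c['color'][0:130,180:480],None,fx=1.33,fy=2),cv2.resize(d[100:230,290:430],(399,260))]))"
```

```text
[ 0.62624193 -0.04750303  0.24853445] [3.14050652e+00 5.87015260e-04 1.83558364e+00] [-0.76328173 -0.47182106 -0.27626434]
```

View pics/w3m.png

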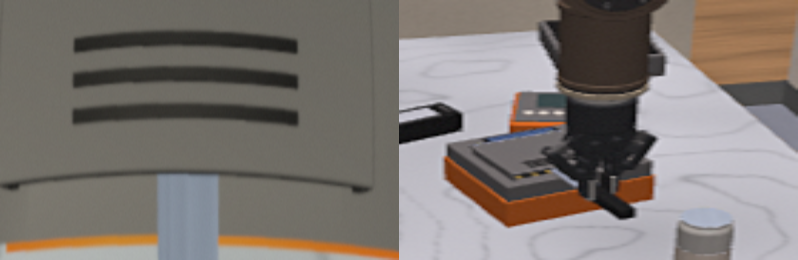

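The blade disappears under the cover's free edge at about (187,175) in the left crop, so it is in the gap. Now I'll lever along the arc.

Emit:
{"fn": "servo_tool", "kwargs": {
  "steps": "1 0 0 -0.003 0 0 0; 1 0.0005 0 -0.0065 0 0 0; 1 0.001 0 -0.0065 0 0 0; 1 0.0015 0 -0.0065 0 0 0; 1 0.002 0 -0.006 0 0 0; 1 0.0025 0 -0.006 0 0 0; 1 0.0025 0 -0.006 0 0 0; 1 0.0035 0 -0.0055 0 0 0; 1 0.0035 0 -0.0055 0 0 0; 1 0 0 0 0 0 0"
}}

```text
clock: 8.43
ee_pos: [0.6216, -0.0309, 0.3005]
tcp_rot: [3.14, 0.0, 1.835]
wrist_force: [0.5, 0.6, -2.0]
finger_gap: 0.0174
grasp_force: 98.7
```

```bash
python3 -c "
from h import *
o,c=wsave('w4');print(o['ee_pos'],o['tcp_rot'],o['wrist_force'],o['moment'],o['clock'])
from workcell import r
d=r.camera('side')['color'];s=r.camera('scene')['color']
cv2.imwrite('pics/w4m.png',np.hstack([cv2.resize(c['color'][0:200,160:480],(400,250)),cv2.resize(d[100:230,290:430],(399,260))[:250]]))"
```

```text
[ 0.62159342 -0.03091075  0.30046628] [3.14046962e+00 2.34915130e-04 1.83471632e+00] [ 0.544953    0.61981009 -1.9969802 ] [-0.07976052 -0.03114004 -0.00158729] 8.4333
```

View pics/w4m.png

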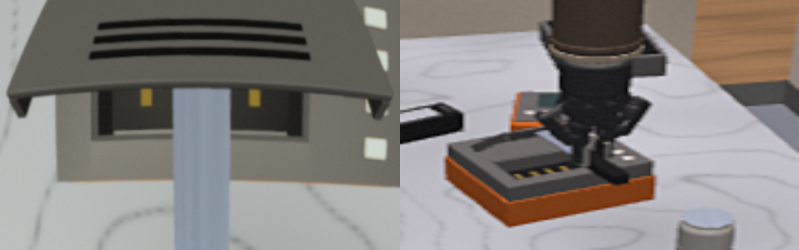

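The cover is lifting on the blade (about 0.6 rad) and the bay is visible under it. I'll continue along the arc.

Emit:
{"fn": "servo_tool", "kwargs": {
  "steps": "1 0.004 0 -0.005 0 0 0; 1 0.0045 0 -0.0045 0 0 0; 1 0.005 0 -0.0045 0 0 0; 1 0.005 0 -0.004 0 0 0; 1 0.0055 0 -0.0035 0 0 0; 1 0.006 0 -0.003 0 0 0; 1 0.006 0 -0.0025 0 0 0; 1 0.006 0 -0.002 0 0 0; 1 0.0065 0 -0.0015 0 0 0; 1 0.0065 0 -0.001 0 0 0; 1 0.0065 0 -0.0005 0 0 0; 1 0.0065 0 0 0 0 0"
}}

```text
clock: 9.58
ee_pos: [0.6037, 0.0347, 0.3313]
tcp_rot: [3.141, -0.0, 1.834]
wrist_force: [0.3, -1.6, -0.4]
finger_gap: 0.0174
grasp_force: 98.9
```

Emit:
{"fn": "servo_tool", "kwargs": {
  "steps": "1 0.0065 0 0.0005 0 0 0; 1 0.0065 0 0.001 0 0 0; 1 0.0065 0 0.001 0 0 0; 1 0.006 0 0.0015 0 0 0; 1 0.005 0 0.0015 0 0 0; 1 0 0 0 0 0 0; 1 0 0 0 0 0 0"
}}

```text
clock: 10.17
ee_pos: [0.5969, 0.0614, 0.326]
tcp_rot: [3.14, 0.005, 1.836]
wrist_force: [6.3, -32.7, 1.8]
finger_gap: 0.0172
grasp_force: 99.2
```

```bash
python3 -c "
from h import *
o,c=wsave('w5');print(o['ee_pos'],o['tcp_rot'],o['wrist_force'],o['moment'],o['clock'])
from workcell import r
d=r.camera('side')['color']
cv2.imwrite('pics/w5m.png',np.hstack([cv2.resize(c['color'],(400,250)),cv2.resize(d[70:230,275:435],(400,400))[:400]][:1]+[cv2.resize(d[70:230,265:435],(400,376))[:250]]))"
```

```text
[0.59685175 0.06138172 0.32602964] [3.14013897 0.00487309 1.83575666] [  6.33692088 -32.67452878   1.81516375] [-5.05027777 -1.10145128  0.12850572] 10.1667
```

View pics/w5m.png

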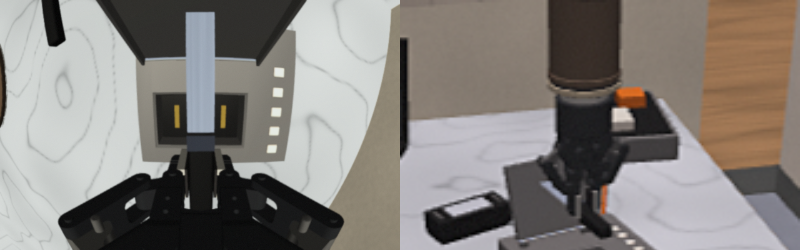

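The cover is at its stop, well past upright, and the open bay shows at (200,120) in the left half. All ten pictures are used, so from here on I work from numbers. Next: back off, and locate the bay by image profile.

Emit:
{"fn": "servo_tool", "kwargs": {
  "steps": "1 -0.01 0 0 0 0 0; 1 -0.02 0 0 0 0 0; 1 -0.036 0 0 0 0 0; 1 -0.037 -0.01 0 0 0 0; 1 -0.038 -0.015 0 0 0 0; 1 -0.035 -0.0155 0.01 0 0 0; 1 -0.0165 0 0.02 0 0 0; 1 0 0 0.02 0 0 0; 1 0 0 0.02 0 0 0; 1 0 0 0 0 0 0; 1 0 0 0 0 0 0"
}}

```text
clock: 11.18
ee_pos: [0.6065, -0.1326, 0.2549]
tcp_rot: [-3.139, -0.001, 1.834]
wrist_force: [-0.2, -0.9, -0.2]
finger_gap: 0.0176
grasp_force: 98.8
```

Run:
```python
from h import *
o,c=wsave('w6');print(o['ee_pos'],o['tcp_rot'],o['wrist_force'],o['clock'])
o,c=pickle.load(open('w5.pkl','rb'));g=cv2.GaussianBlur(cv2.cvtColor(c['color'],cv2.COLOR_BGR2GRAY),(3,3),0)
for y in(165,190,215): print('row',y,g[y,225:300:3].tolist(),g[y,345:415:3].tolist())
for x in(265,370): print('col',x,g[125:165:2,x].tolist(),g[215:250:2,x].tolist())
o,c=pickle.load(open('w6.pkl','rb'));g=cv2.cvtColor(c['color'],cv2.COLOR_BGR2GRAY)
for y in(40,120,180): print(y,g[y,285:360:3].tolist())
print(g[0:60:2,321].tolist())
```

```text
[ 0.60647818 -0.13263618  0.25488944] [-3.13941039e+00 -1.40236662e-03  1.83417106e+00] [-0.15308476 -0.9327746  -0.17919394] 11.1833
row 165 [137, 139, 140, 139, 139, 139, 133, 99, 65, 32, 32, 34, 38, 38, 38, 38, 39, 38, 40, 40, 40, 41, 40, 40, 63] [44, 36, 36, 36, 35, 35, 34, 33, 34, 33, 32, 33, 33, 35, 35, 54, 96, 121, 132, 131, 130, 129, 129, 128]
row 190 [133, 134, 135, 135, 135, 135, 135, 110, 91, 36, 32, 32, 32, 32, 32, 33, 33, 32, 81, 137, 126, 47, 33, 33, 44] [34, 31, 35, 116, 138, 99, 31, 29, 29, 28, 27, 28, 33, 35, 37, 84, 108, 129, 129, 128, 127, 126, 125, 124]
row 215 [133, 130, 131, 130, 130, 131, 131, 124, 98, 63, 31, 31, 29, 28, 28, 28, 28, 28, 28, 29, 28, 28, 29, 28, 28] [26, 26, 26, 25, 27, 26, 25, 24, 25, 26, 25, 29, 34, 35, 61, 102, 122, 126, 125, 124, 123, 122, 122, 122]
col 265 [146, 146, 147, 146, 146, 146, 145, 145, 145, 145, 143, 120, 85, 52, 39, 41, 41, 41, 39, 39] [28, 29, 35, 43, 43, 43, 43, 46, 77, 102, 106, 120, 124, 124, 124, 124, 123, 124]
col 370 [139, 139, 139, 140, 139, 139, 138, 139, 138, 138, 136, 125, 93, 65, 38, 35, 34, 34, 34, 34] [25, 25, 31, 40, 43, 43, 43, 44, 56, 93, 106, 116, 122, 123, 122, 122, 122, 121]
40 [165, 165, 164, 164, 161, 126, 127, 125, 128, 126, 126, 127, 130, 131, 131, 128, 125, 125, 128, 135, 159, 160, 160, 160, 159]
120 [167, 166, 166, 165, 159, 127, 128, 127, 131, 129, 127, 128, 133, 131, 132, 129, 128, 130, 131, 136, 158, 157, 159, 156, 157]
180 [167, 166, 165, 164, 165, 134, 132, 129, 134, 133, 130, 128, 133, 134, 132, 131, 130, 130, 135, 138, 159, 160, 158, 157, 159]
[34, 31, 32, 28, 29, 32, 31, 31, 102, 159, 135, 129, 130, 131, 128, 128, 129, 130, 129, 130, 130, 131, 129, 130, 129, 131, 131, 129, 130, 131]
```

Run:
```python
from h import *
o,c=pickle.load(open('w5.pkl','rb'))
A=lambda P:Ro.from_euler('z',-.263).apply(P-[.5944,.0685,0]).round(4)
l=wplane(o,c,[(244.5,165),(245,190),(247,215)],.075);r_=wplane(o,c,[(396,165),(395,190),(392.5,215)],.075)
t=wplane(o,c,[(265,146),(370,147)],.075);b=wplane(o,c,[(265,236.5),(370,236.5)],.075)
for P in(l,r_,t,b):print(A(P)[:,:2].tolist())
o,c=pickle.load(open('w6.pkl','rb'));R=fitR(o["tcp_rot"])
print(R.inv().apply(wplane(o,c,[(300,17),(344,17),(321,17)],o['ee_pos'][2]-.168)-o['ee_pos']).round(4))
```

```text
[[-0.0547, 0.0237], [-0.0554, 0.0049], [-0.0552, -0.0147]]
[[0.0556, 0.0239], [0.0559, 0.0051], [0.0554, -0.0145]]
[[-0.039, 0.0373], [0.0358, 0.0367]]
[[-0.0422, -0.0322], [0.0389, -0.032]]
[[ 1.126e-01 -9.000e-03  1.682e-01]
 [ 1.127e-01  1.010e-02  1.681e-01]
 [ 1.125e-01  1.000e-04  1.682e-01]]
```

Emit:
{"fn": "servo_tool", "kwargs": {
  "steps": "1 0 0 0.03 0 0 0; 1 0 0 0.025 0 0 0; 1 0 0 0.012 0 0 0; 1 0 0 0.005 0 0 0; 1 0 0 0 0 0 0; 1 0 0 0 0 0 0"
}}

```text
clock: 11.73
ee_pos: [0.6075, -0.1329, 0.1848]
tcp_rot: [3.141, 0.001, 1.835]
wrist_force: [-0.7, 0.3, -1.2]
finger_gap: 0.0172
grasp_force: 98.8
```

Emit:
{"fn": "servo_tool", "kwargs": {
  "steps": "1 0 0 0.004 0 0 0; 1 0 0 0.0015 0 0 0; 1 0 0 0 0 0 0; 0.6 0 0 0 0 0 0; 0.3 0 0 0 0 0 0; 0 0 0 0 0 0 0; 0 0 0 0 0 0 0; 0 0 0 0 0 0 0; 0 0 0 0 0 0 0"
}}

```text
clock: 12.48
ee_pos: [0.6069, -0.1329, 0.1782]
tcp_rot: [-3.142, -0.0, 1.834]
wrist_force: [0.8, -0.4, 0.6]
finger_gap: 0.0852
grasp_force: 0.0
```

Run:
```python
from h import *
rows(np.array([.6075,-.133,.32]),[np.pi,0,1.835],[.487,-.354,.36],.40,13,0)
```

```text
0 -0.014 -0.0134 -0.0031 0 -0 0.1104; 0 -0.0154 -0.0118 -0.0031 -0 -0 0.1104; 0 -0.0165 -0.01 -0.003 -0 -0 0.1104; 0 -0.0176 -0.0081 -0.0031 -0 -0 0.1103; 0 -0.0184 -0.0061 -0.0031 -0 -0 0.1104; 0 -0.0189 -0.0041 -0.0031 -0 -0 0.1104; 0 -0.0193 -0.0019 -0.003 -0 -0 0.1104; 0 -0.0193 0.0002 -0.0031 -0 -0 0.1104; 0 -0.0193 0.0023 -0.0031 -0 -0 0.1104; 0 -0.0188 0.0044 -0.0031 -0 -0 0.1103; 0 -0.0183 0.0065 -0.003 -0 -0 0.1104; 0 -0.0174 0.0084 -0.0031 -0 -0 0.1104
0 -0.0164 0.0103 -0.0031 -0 -0 0.1104
end err [-0.  0. -0.]
```

Emit:
{"fn": "servo_tool", "kwargs": {
  "steps": "0 0 0 -0.025 0 0 0; 0 0 0 -0.039 0 0 0; 0 0 0 -0.039 0 0 0; 0 0 0 -0.039 0 0 0"
}}

```text
clock: 12.82
ee_pos: [0.6065, -0.1329, 0.3215]
tcp_rot: [-3.141, -0.001, 1.834]
wrist_force: [0.9, -1.3, 0.1]
finger_gap: 0.0856
grasp_force: 0.0
```

Emit:
{"fn": "servo_tool", "kwargs": {
  "steps": "0 -0.014 -0.0135 -0.003 0 0 0.1105; 0 -0.0155 -0.012 -0.003 0 0 0.1105; 0 -0.0165 -0.01 -0.003 0 0 0.1105; 0 -0.0175 -0.008 -0.003 0 0 0.1105; 0 -0.0185 -0.006 -0.003 0 0 0.1105; 0 -0.019 -0.004 -0.003 0 0 0.1105; 0 -0.0195 -0.002 -0.003 0 0 0.1105; 0 -0.0195 0 -0.003 0 0 0.1105; 0 -0.0195 0.0025 -0.003 0 0 0.1105; 0 -0.019 0.0045 -0.003 0 0 0.1105; 0 -0.0185 0.0065 -0.003 0 0 0.1105; 0 -0.0175 0.0085 -0.003 0 0 0.1105"
}}

```text
clock: 13.82
ee_pos: [0.4941, -0.3388, 0.3564]
tcp_rot: [-3.141, 0.0, 0.503]
wrist_force: [0.7, -1.1, -0.8]
finger_gap: 0.0852
grasp_force: 0.0
```

Emit:
{"fn": "servo_tool", "kwargs": {
  "steps": "0 -0.0165 0.0105 -0.003 0 0 0.11; 0 0 0 0 0 0 0; 0 0 0 0 0 0 0; 0 0 0 0 0 0 0"
}}

```text
clock: 14.15
ee_pos: [0.4854, -0.355, 0.3591]
tcp_rot: [-3.141, 0.0, 0.4]
wrist_force: [-0.7, -0.1, 0.3]
finger_gap: 0.0854
grasp_force: 0.0
```

Run:
```python
from h import *
o,c=wsave('w7');print(o['ee_pos'],o['tcp_rot'],o['clock'])
g=cv2.cvtColor(c['color'],cv2.COLOR_BGR2GRAY)
def wproj(P):
    T=c["T_tool_cam"];X=fitR(o["tcp_rot"]).inv().apply(P-o["ee_pos"]);X=(X-T[:3,3])@T[:3,:3]
    th=np.arctan2(np.linalg.norm(X[:2]),X[2]);return X[:2]/np.linalg.norm(X[:2])*th*c["camera_matrix"][0,0]+c["camera_matrix"][:2,2]
ctr=np.array([.487,-.354,.04]);u=wproj(ctr);print("pred centre px",u)
for a in(-1,1):
  for b in(-1,1): print(wproj(ctr+Ro.from_euler('z',.41).apply([.05*a,.029*b,0])).round(0))
# label: bright blob near u
m=(g>150).astype(np.uint8)
n,lab,st,ce=cv2.connectedComponentsWithStats((g<70).astype(np.uint8))
for i in range(1,n):
    if st[i,4]>800: print('dark',st[i],ce[i].round())
x0,y0=int(u[0]),int(u[1])
print(g[max(0,y0-90):y0+90:6,x0-90:x0+92:6])
```

```text
[ 0.48544732 -0.35498129  0.35906167] [-3.14119154e+00  2.90822192e-05  3.99980703e-01] 14.15
pred centre px [319.76989988 185.55487072]
[349. 234.]
[291. 235.]
[351. 133.]
[288. 133.]
dark [   0    0   44   33 1071] [20. 13.]
dark [  0   0  69  55 957] [47. 28.]
dark [   0    0   94   59 1507] [67. 30.]
dark [ 156    0   80   19 1353] [195.   8.]
dark [ 403    0   72   74 2097] [428.  45.]
dark [ 434    0   72   59 2471] [478.  24.]
dark [ 554    0   86  120 1911] [600.  55.]
dark [ 288  132   61  102 3544] [319. 180.]
dark [    0   215   640   185 59773] [323. 343.]
[[160 156 157 157 156 157 153 138 147 153 155 156 156 157 155 156 154 140
  152 156 156 157 156 158 157 157 157 158 158 157 157]
 [159 157 158 158 158 157 155 151 135 148 154 154 156 156 155 156 154 140
  155 156 158 157 155 155 156 156 157 156 158 156 157]
 [158 159 158 158 158 158 156 155 150 131 147 154 155 154 156 154 149 136
  155 155 156 156 156 156 156 156 157 157 156 157 155]
 [159 159 157 157 156 156 156 156 155 145 131 150 154 154 154 152 138 149
  155 156 156 156 156 155 157 156 157 155 157 158 155]
 [158 156
[... 2645 characters left out ...]
  149 144 132 124 135 147 149 151 150 148 148 149 147]
 [149 152 152 152 153 153 150 152 149 151 150 149 149 148 148 148 149 148
  148 146 143 144 148 148 150 149 148 147 148 150 147]
 [ 10 150 152 151 152 152 152 149 150 149 150 150 149 148 149 150 148 149
  149 148 147 147 149 148 150 148 149 149 150 147 146]
 [  5 151 153 153 152 153 152 151 151 152 151 150 149 149 149 148 149 149
  149 148 148 149 149 148 148 148 148 150 147 148 140]
 [  1 153 152 152 151 152 152 151 149 150 150 149 149 149 148 149 148 149
  147 148 150 149 149 149 147 149 149 148 148 148 111]
 [  4 152 152 152 153 153 151 151 150 151 151 149 148 148 149 148 150 149
  149 149 149 148 149 148 147 147 148 147 148 148  81]]
```

Emit:
{"fn": "servo_tool", "kwargs": {
  "steps": "0 0.002 0 0.036 0 0 -0.01; 0 0 0 0.036 0 0 0; 0 0 0 0.036 0 0 0; 0 0 0 0.036 0 0 0; 0 0 0 0.018 0 0 0; 0 0 0 0.006 0 0 0; 0 0 0 0 0 0 0; 0 0 0 0 0 0 0",
  "grip_force": 60
}}

```text
clock: 14.87
ee_pos: [0.4879, -0.3543, 0.1919]
tcp_rot: [3.141, -0.0, 0.41]
wrist_force: [0.5, 0.2, 0.5]
finger_gap: 0.0855
grasp_force: 0.0
```

Emit:
{"fn": "servo_tool", "kwargs": {
  "steps": "0.2 0 0 0 0 0 0; 0.35 0 0 0 0 0 0; 0.5 0 0 0 0 0 0; 0.7 0 0 0 0 0 0; 1 0 0 0 0 0 0; 1 0 0 0 0 0 0; 1 0 0 0 0 0 0"
}}

```text
clock: 15.45
ee_pos: [0.4877, -0.3547, 0.193]
tcp_rot: [3.14, -0.001, 0.408]
wrist_force: [-1.8, 2.5, 13.0]
finger_gap: 0.0566
grasp_force: 62.6
```

Emit:
{"fn": "servo_tool", "kwargs": {
  "steps": "1 0 0 -0.005 0 0 0; 1 0 0 -0.015 0 0 0; 1 0 0 -0.03 0 0 0; 1 0 0 -0.035 0 0 0; 1 0 0 -0.035 0 0 0; 1 0 0 -0.035 0 0 0; 1 0 0 -0.015 0 0 0; 1 0 0 0 0 0 0; 1 0 0 0 0 0 0"
}}

```text
clock: 16.2
ee_pos: [0.4872, -0.3545, 0.3624]
tcp_rot: [3.139, -0.001, 0.408]
wrist_force: [0.3, -0.2, -4.5]
finger_gap: 0.0567
grasp_force: 65.8
```

Run:
```python
from h import *
from workcell import r
o,c=wsave('w8');print(o['ee_pos'],o['tcp_rot'],o['clock'],o['wrist_force'],o['finger_gap'],o['grasp_force'])
g=cv2.cvtColor(c['color'],cv2.COLOR_BGR2GRAY)
print(g[110:320:8,250:400:6])
rows(np.array([.487,-.354,.355]),[np.pi,0,.41],[.5942,.0704,.355],.263,13,1)
```

```text
[ 0.48724202 -0.35452886  0.36236657] [ 3.13948993e+00 -1.07919999e-03  4.08255503e-01] 16.2 [ 0.29138218 -0.20909152 -4.49776925] 0.05665269799679749 65.7715094089508
[[184 184 184 182 183 168 161 177 181 180 181 181 179 153 179 181 180 183
  181 181 183 182 184 182 183]
 [184 183 181 181 182 178 166 158 174 176 179 176 163 172 180 181 180 182
  181 182 182 182 183 181 181]
 [183 182 182 181 182 180 179 172 157 149 153 163 177 179 180 181 179 181
  181 181 181 182 182 182 182]
 [182 182 182 182 180 180 179 179 177 179 178 179 179 179 179 180 180 181
  180 180 180 181 182 180 181]
 [182 181 181 181 181 180 181 180 178 179 178 179 179 178 179 181 178 180
  179 181 180 179 181 180 181]
 [181 180 181 180 178 181 180 179 179 179 177 178 178 177 177 179 179 178
  179 180 180 178 181 180 179]
 [179 179 163  10   3   8   3   6   5   8   8   5   8   5   5   6   6   9
    7   9   5  33 177 176 165]
 [182  32   8  10   8   7   4   7   7   8   6   9   8  10   8   6   7  10
    5   7   4   7   4  88 153]
 [166  42  42  41  41  40  38  38  36  35  33  35  34  31  33  31  29  32
   27  28  28  26 
[... 1657 characters left out ...]
 176
  164  20  22  21 164   2  21]
 [ 10 124 141  21  24  22 175 170 185 179 176 176 173 181 180 183 173 170
  148  18  18  19 176  27  12]
 [ 11 168 169  22  22  19 164 176 174 170 181 179 179 181 178 180 185 182
  115  19  18  19 175  57   9]]
1 0.0206 -0.0267 -0 0 -0 0.0113; 1 0.0202 -0.0268 -0 -0 -0 0.0113; 1 0.02 -0.0271 -0 -0 -0 0.0113; 1 0.0197 -0.0274 -0 -0 -0 0.0113; 1 0.0193 -0.0275 -0 -0 -0 0.0113; 1 0.0191 -0.0278 -0 -0 -0 0.0113; 1 0.0187 -0.028 -0 -0 -0 0.0114; 1 0.0184 -0.0282 -0 -0 -0 0.0113; 1 0.0181 -0.0284 -0 -0 -0 0.0113; 1 0.0177 -0.0286 -0 -0 -0 0.0113; 1 0.0175 -0.0288 -0 -0 -0 0.0113; 1 0.0171 -0.029 -0 -0 -0 0.0113
1 0.0168 -0.0292 -0 -0 -0 0.0113
end err [0. 0. 0.]
```

Run:
```python
from h import *
o,c=pickle.load(open('w8.pkl','rb'));R=fitR(o["tcp_rot"])
g=cv2.cvtColor(c['color'],cv2.COLOR_BGR2GRAY)
for x in(275,310,350):print(x,g[150:186,x].tolist())
tl=lambda px,z:R.inv().apply(wplane(o,c,px,o['ee_pos'][2]-z)-o['ee_pos']).round(4)
print(tl([(275,170),(310,170),(350,170),(383,170)],.153))
for y in(180,200): print(y,g[y,250:262].tolist(),g[y,380:400].tolist())
print("label px",[ (y,np.where(g[y,270:380]>110)[0][[0,-1]]+270) for y in(228,250,300)])
```

```text
275 [180, 179, 179, 180, 174, 146, 89, 33, 6, 7, 4, 6, 4, 0, 9, 7, 8, 12, 13, 21, 30, 38, 38, 40, 38, 41, 39, 38, 38, 40, 39, 39, 39, 42, 37, 38]
310 [177, 177, 178, 178, 168, 129, 72, 25, 8, 2, 5, 7, 6, 4, 5, 6, 6, 12, 16, 19, 26, 34, 35, 34, 33, 35, 35, 34, 33, 35, 34, 35, 34, 34, 36, 32]
350 [179, 179, 178, 179, 170, 135, 78, 25, 5, 6, 8, 4, 4, 4, 4, 1, 9, 8, 12, 20, 22, 29, 31, 31, 28, 29, 31, 29, 30, 29, 31, 30, 29, 29, 31, 29]
[[ 0.0476 -0.0173  0.153 ]
 [ 0.0475 -0.0034  0.153 ]
 [ 0.0476  0.0125  0.1531]
 [ 0.0477  0.0258  0.1531]]
180 [177, 157, 84, 33, 30, 38, 42, 39, 41, 40, 39, 40] [25, 27, 24, 26, 27, 25, 28, 26, 22, 26, 77, 145, 171, 175, 174, 174, 170, 170, 167, 166]
200 [179, 176, 162, 97, 42, 29, 33, 38, 37, 40, 41, 38] [25, 27, 24, 24, 24, 25, 24, 20, 28, 80, 150, 172, 175, 174, 172, 170, 167, 163, 157, 155]
label px [(228, array([279, 363])), (250, array([280, 362])), (300, array([284, 359]))]
```

Emit:
{"fn": "servo_tool", "kwargs": {
  "steps": "1 0.0205 -0.0265 0 0 0 0.0113; 1 0.02 -0.027 0 0 0 0.0113; 1 0.02 -0.027 0 0 0 0.0113; 1 0.0195 -0.0275 0 0 0 0.0113; 1 0.0195 -0.0275 0 0 0 0.0113; 1 0.019 -0.028 0 0 0 0.0113; 1 0.0185 -0.028 0 0 0 0.0113; 1 0.0185 -0.028 0 0 0 0.0113; 1 0.018 -0.0285 0 0 0 0.0113; 1 0.0175 -0.0285 0 0 0 0.0113; 1 0.0175 -0.029 0 0 0 0.0113; 1 0.017 -0.029 0 0 0 0.0113"
}}

```text
clock: 17.25
ee_pos: [0.5856, 0.0386, 0.3593]
tcp_rot: [-3.141, 0.003, 0.272]
wrist_force: [1.2, -0.5, -2.1]
finger_gap: 0.0565
grasp_force: 65.7
```

Emit:
{"fn": "servo_tool", "kwargs": {
  "steps": "1 0.017 -0.029 0 0 0 0.011; 1 0 0 0 0 0 0; 1 0 0 0 0 0 0; 1 0 0 0 0 0 0; 1 0 0 0 0 0 0"
}}

```text
clock: 17.67
ee_pos: [0.5941, 0.0687, 0.3602]
tcp_rot: [-3.141, 0.002, 0.261]
wrist_force: [-0.7, -0.4, -2.8]
finger_gap: 0.0568
grasp_force: 65.8
```

Run:
```python
from h import *
o,c=wsave('w9');R=fitR(o["tcp_rot"]);print(o['ee_pos'],o['tcp_rot'])
g=cv2.cvtColor(c['color'],cv2.COLOR_BGR2GRAY)
for x in(275,300,345,365):print(x,g[110:162:2,x].tolist())
for y in(138,142,146,150):print(y,g[y,235:300:3].tolist(),g[y,345:410:3].tolist())
```

```text
[0.59412217 0.06866225 0.36018653] [-3.14138622e+00  1.90441807e-03  2.61153745e-01]
275 [168, 169, 168, 169, 169, 169, 169, 169, 169, 171, 188, 191, 191, 193, 191, 191, 192, 194, 193, 193, 192, 192, 184, 96, 12, 9]
300 [167, 168, 168, 169, 168, 169, 170, 169, 169, 172, 157, 117, 161, 78, 72, 71, 72, 73, 70, 71, 72, 71, 65, 31, 6, 11]
345 [167, 167, 169, 169, 168, 169, 167, 168, 168, 168, 157, 117, 149, 69, 59, 60, 60, 60, 59, 60, 60, 58, 55, 26, 10, 10]
365 [167, 167, 167, 169, 169, 169, 167, 169, 169, 169, 172, 177, 176, 177, 177, 177, 176, 176, 173, 175, 173, 173, 168, 85, 12, 8]
138 [185, 185, 187, 187, 188, 187, 189, 191, 191, 192, 192, 195, 194, 196, 138, 95, 40, 114, 76, 73, 74, 73] [59, 59, 127, 47, 104, 141, 177, 174, 174, 173, 172, 170, 169, 188, 228, 227, 227, 227, 227, 227, 226, 224]
142 [183, 183, 186, 187, 187, 187, 189, 190, 189, 191, 192, 192, 194, 194, 140, 93, 39, 115, 73, 73, 72, 72] [60, 60, 127, 49, 103, 148, 176, 174, 173, 172, 170, 171, 169, 190, 227, 227, 228, 227, 226, 226, 225, 225]
146 [181, 183, 183, 185, 186, 187, 188, 187, 189, 190, 190, 192, 193, 193, 141, 95, 39, 110, 74, 74, 70, 71] [59, 59, 118, 46, 111, 148, 175, 174, 173, 173, 172, 170, 168, 194, 228, 227, 227, 227, 226, 226, 226, 225]
150 [182, 181, 184, 184, 184, 185, 188, 186, 189, 189, 189, 189, 191, 192, 141, 96, 38, 116, 74, 72, 73, 72] [60, 59, 138, 46, 109, 153, 175, 174, 173, 171, 171, 169, 168, 196, 228, 228, 227, 227, 226, 227, 226, 225]
```

Run:
```python
from h import *
o,c=pickle.load(open('w9.pkl','rb'));R=fitR(o["tcp_rot"])
P=wplane(o,c,[(275.5,142),(362.5,142),(300,129.5),(345,129.5)],.075)
print(P.round(4), R.inv().apply(P-o['ee_pos']).round(4))
```

```text
[[0.6295 0.1158 0.075 ]
 [0.6479 0.0469 0.075 ]
 [0.6444 0.0988 0.075 ]
 [0.6539 0.0635 0.075 ]] [[ 0.0469 -0.0364  0.2851]
 [ 0.0469  0.035   0.2851]
 [ 0.0569 -0.0161  0.2851]
 [ 0.057   0.0204  0.2851]]
```

Run:
```python
from h import *
o,c=pickle.load(open('w9.pkl','rb'));R=fitR(o["tcp_rot"]);g=cv2.cvtColor(c['color'],cv2.COLOR_BGR2GRAY)
tl=lambda px,z:R.inv().apply(wplane(o,c,px,o['ee_pos'][2]-z)-o['ee_pos']).round(4)
print(g[150:176,300].tolist(),g[150:176,365].tolist())
print(tl([(275,156.2),(365,156.2)],.193),tl([(275,156.2),(365,156.2)],.187),tl([(275,169.5),(310,169.5)],.153))
for y in(160,180,200): print(y,g[y,245:265].tolist(),g[y,378:400].tolist())
print(tl([(252,180),(390,180)],.153),tl([(253,200),(389,200)],.153))
```

```text
[72, 70, 71, 71, 65, 53, 31, 17, 6, 8, 11, 10, 9, 6, 8, 11, 12, 19, 24, 31, 42, 53, 56, 56, 56, 56] [173, 173, 173, 174, 168, 140, 85, 32, 12, 10, 8, 12, 9, 8, 7, 11, 16, 18, 24, 27, 36, 44, 45, 46, 45, 47]
[[ 0.0478 -0.0232  0.1929]
 [ 0.0478  0.0241  0.1929]] [[ 0.0486 -0.0223  0.1869]
 [ 0.0487  0.0232  0.1869]] [[ 0.048  -0.0173  0.1529]
 [ 0.0479 -0.0034  0.1529]]
160 [181, 183, 182, 182, 183, 183, 185, 182, 183, 183, 183, 184, 183, 184, 179, 161, 127, 83, 52, 26] [22, 46, 81, 113, 145, 178, 209, 224, 227, 228, 228, 228, 228, 227, 228, 228, 227, 227, 227, 227, 227, 227]
180 [174, 174, 175, 176, 177, 174, 155, 87, 44, 48, 56, 60, 64, 61, 62, 62, 63, 64, 62, 60] [43, 42, 41, 42, 41, 41, 43, 41, 41, 40, 32, 35, 102, 195, 225, 228, 227, 227, 225, 222, 214, 205]
200 [169, 167, 168, 170, 169, 168, 169, 153, 95, 48, 45, 53, 59, 60, 59, 59, 59, 58, 59, 59] [40, 39, 41, 41, 39, 41, 38, 40, 36, 31, 42, 113, 195, 217, 214, 211, 211, 215, 223, 226, 228, 229]
[[ 0.0438 -0.0269  0.1529]
 [ 0.0438  0.0289  0.1529]] [[ 0.0353 -0.027   0.1529]
 [ 0.0354  0.029   0.1529]]
```

Emit:
{"fn": "servo_tool", "kwargs": {
  "steps": "1 0.002 -0.0012 0.02 0 0 -0.003; 1 0 0 0.025 0 0 0; 1 0 0 0.02 0 0 0; 1 0 0 0.01 0 0 0; 1 0 0 0 0 0 0; 1 0 0 0 0 0 0"
}}

```text
clock: 18.22
ee_pos: [0.5963, 0.0705, 0.2863]
tcp_rot: [-3.141, 0.001, 0.264]
wrist_force: [1.0, 0.2, -2.2]
finger_gap: 0.0563
grasp_force: 65.7
```

Emit:
{"fn": "servo_tool", "kwargs": {
  "steps": "1 0 0 0.005 0 0 0; 1 0 0 0.005 0 0 0; 1 0 0 0.005 0 0 0; 1 0 0 0.004 0 0 0; 1 0 0 0 0 0 0"
}}

```text
clock: 18.63
ee_pos: [0.5959, 0.0711, 0.2665]
tcp_rot: [-3.141, 0.001, 0.265]
wrist_force: [-0.2, 0.0, -2.8]
finger_gap: 0.0562
grasp_force: 65.8
```

Emit:
{"fn": "servo_tool", "kwargs": {
  "steps": "1 0 0 0.004 0 0 0; 1 0 0 0.004 0 0 0; 1 0 0 0.004 0 0 0; 1 0 0 0.003 0 0 0; 1 0 0 0 0 0 0"
}}

```text
clock: 19.05
ee_pos: [0.596, 0.0711, 0.2514]
tcp_rot: [-3.141, 0.001, 0.265]
wrist_force: [-0.5, 0.1, -3.4]
finger_gap: 0.0567
grasp_force: 65.8
```

Emit:
{"fn": "servo_tool", "kwargs": {
  "steps": "1 0 0 0.002 0 0 0; 1 0 0 0.001 0 0 0; 1 0 0 0 0 0 0; 1 0 0 0 0 0 0"
}}

```text
clock: 19.38
ee_pos: [0.5962, 0.0711, 0.2493]
tcp_rot: [3.142, -0.0, 0.265]
wrist_force: [0.5, 0.2, -3.1]
finger_gap: 0.0565
grasp_force: 65.8
```

Emit:
{"fn": "servo_tool", "kwargs": {
  "steps": "1 0 0 0.0015 0 0 0; 1 0 0 0.0015 0 0 0; 1 0 0 0 0 0 0; 1 0 0 0 0 0 0"
}}

```text
clock: 19.72
ee_pos: [0.5962, 0.0711, 0.2461]
tcp_rot: [-3.142, 0.0, 0.265]
wrist_force: [0.2, 0.1, -2.7]
finger_gap: 0.0566
grasp_force: 65.8
```

Emit:
{"fn": "servo_tool", "kwargs": {
  "steps": "1 0 0 0.0015 0 0 0; 1 0 0 0.0015 0 0 0; 1 0 0 0 0 0 0; 1 0 0 0 0 0 0"
}}

```text
clock: 20.05
ee_pos: [0.5963, 0.0712, 0.2441]
tcp_rot: [3.141, -0.001, 0.265]
wrist_force: [-3.8, 0.7, 14.9]
finger_gap: 0.057
grasp_force: 76.3
```

Emit:
{"fn": "servo_tool", "kwargs": {
  "steps": "0.6 0 0 -0.001 0 0 0; 0.3 0 0 -0.001 0 0 0; 0 0 0 0 0 0 0; 0 0 0 0 0 0 0; 0 0 0 0 0 0 0; 0 0 0 -0.02 0 0 0; 0 0 0 -0.03 0 0 0; 0 0 0 -0.035 0 0 0; 1 0 0 -0.03 0 0 0; 1 0 0 0 0 0 0; 1 0 0 0 0 0 0; 1 0 0 0 0 0 0",
  "grip_force": 30
}}

```text
clock: 21.05
ee_pos: [0.596, 0.0711, 0.3599]
tcp_rot: [-3.142, 0.0, 0.265]
wrist_force: [-0.9, 0.0, -0.2]
finger_gap: 0.0386
grasp_force: 0.0
```

Run:
```python
from h import *
o,c=wsave('w10');R=fitR(o["tcp_rot"]);print(o['ee_pos'],o['tcp_rot'],o['clock'],o['finger_gap'],o['wrist_force'])
g=cv2.cvtColor(c['color'],cv2.COLOR_BGR2GRAY)
def wproj(P):
    T=c["T_tool_cam"];X=R.inv().apply(P-o["ee_pos"]);X=(X-T[:3,3])@T[:3,:3]
    th=np.arctan2(np.linalg.norm(X[:2]),X[2]);return X[:2]/np.linalg.norm(X[:2])*th*c["camera_matrix"][0,0]+c["camera_matrix"][:2,2]
for z in(.075,.095):print(z,[wproj(np.array([.5953,.0702,z])+Ro.from_euler('z',.264).apply([.05*a,.029*b,0])).round(0).tolist() for a in(-1,1) for b in(-1,1)])
for x in(275,300,345,365):print(x,g[100:200:3,x].tolist())
for y in(150,170,190):print(y,g[y,235:300:3].tolist(),g[y,345:410:3].tolist())
```

```text
[0.5959605  0.07107958 0.35991826] [-3.14158109e+00  2.06847807e-04  2.64682550e-01] 21.05 0.038637295519633144 [-0.85495232  0.01651777 -0.21251224]
0.075 [[353.0, 251.0], [288.0, 251.0], [356.0, 139.0], [285.0, 139.0]]
0.095 [[355.0, 262.0], [286.0, 261.0], [359.0, 141.0], [282.0, 141.0]]
275 [154, 153, 153, 155, 154, 154, 158, 157, 155, 156, 155, 168, 182, 182, 179, 178, 179, 177, 177, 176, 176, 175, 174, 172, 171, 169, 170, 170, 168, 168, 167, 167, 165, 164]
300 [154, 153, 153, 154, 153, 153, 153, 154, 154, 154, 155, 155, 110, 11, 46, 64, 62, 63, 60, 61, 58, 59, 58, 151, 221, 216, 218, 214, 209, 215, 214, 213, 209, 210]
345 [152, 151, 154, 152, 153, 154, 152, 154, 154, 155, 154, 152, 100, 10, 37, 52, 53, 48, 48, 47, 47, 50, 46, 70, 93, 81, 81, 82, 81, 81, 70, 66, 64, 63]
365 [149, 151, 152, 151, 153, 153, 153, 152, 152, 155, 155, 156, 162, 164, 162, 161, 161, 160, 159, 160, 158, 157, 158, 158, 157, 154, 156, 154, 155, 153, 152, 153, 153, 153]
150 [161, 168, 170, 170, 169, 171, 172, 173, 174, 175, 175, 177, 177, 178, 178, 107, 72, 54, 66, 63, 63, 62] [49, 51, 49, 49, 37, 107, 150, 160, 159, 158, 156, 157, 156, 154, 197, 214, 213, 213, 211, 212, 210, 211]
170 [140, 163, 163, 164, 163, 165, 167, 167, 167, 168, 170, 171, 171, 171, 172, 119, 85, 47, 61, 58, 58, 155] [89, 45, 45, 46, 45, 108, 152, 156, 156, 156, 153, 151, 153, 154, 212, 216, 215, 214, 214, 211, 208, 192]
190 [142, 155, 158, 156, 159, 159, 160, 160, 161, 163, 163, 163, 165, 166, 165, 131, 85, 39, 52, 52, 51, 122] [70, 42, 42, 39, 54, 116, 152, 153, 154, 153, 153, 150, 149, 170, 219, 217, 212, 199, 199, 209, 214, 213]
```

Emit:
{"fn": "servo_tool", "kwargs": {
  "steps": "1 -0.001 0 0.03 0 0 0; 1 0 0 0.03 0 0 0; 1 0 0 0.015 0 0 0; 1 0 0 0.004 0 0 0; 1 0 0 0 0 0 0; 1 0 0 0 0 0 0; 1 0 0 0 0 0 0"
}}

```text
clock: 21.68
ee_pos: [0.5957, 0.0709, 0.2821]
tcp_rot: [3.141, -0.001, 0.265]
wrist_force: [0.1, 0.6, 0.9]
finger_gap: -0.0
grasp_force: 0.0
```

Emit:
{"fn": "servo_tool", "kwargs": {
  "steps": "1 0 0 0.003 0 0 0; 1 0 0 0.003 0 0 0; 1 0 0 0 0 0 0"
}}

```text
clock: 21.93
ee_pos: [0.5952, 0.0708, 0.2752]
tcp_rot: [3.142, -0.0, 0.265]
wrist_force: [-0.0, -0.3, -0.4]
finger_gap: 0.0
grasp_force: 0.0
```

Emit:
{"fn": "servo_tool", "kwargs": {
  "steps": "1 0 0 0.003 0 0 0; 1 0 0 0.003 0 0 0; 1 0 0 0 0 0 0"
}}

```text
clock: 22.18
ee_pos: [0.595, 0.0709, 0.2686]
tcp_rot: [-3.141, 0.001, 0.265]
wrist_force: [-1.2, 0.2, 0.5]
finger_gap: -0.0001
grasp_force: 0.0
```

Emit:
{"fn": "servo_tool", "kwargs": {
  "steps": "1 0 0 0.002 0 0 0; 1 0 0 0.002 0 0 0; 1 0 0 0 0 0 0"
}}

```text
clock: 22.43
ee_pos: [0.5952, 0.0709, 0.2648]
tcp_rot: [-3.142, 0.0, 0.265]
wrist_force: [0.7, 0.1, -0.3]
finger_gap: -0.0001
grasp_force: 0.0
```

Emit:
{"fn": "servo_tool", "kwargs": {
  "steps": "1 0 0 0.002 0 0 0; 1 0 0 0.002 0 0 0; 1 0 0 0 0 0 0"
}}

```text
clock: 22.68
ee_pos: [0.5953, 0.0709, 0.261]
tcp_rot: [3.142, -0.0, 0.265]
wrist_force: [-0.5, 0.8, -0.2]
finger_gap: 0.0
grasp_force: 0.0
```

Emit:
{"fn": "servo_tool", "kwargs": {
  "steps": "1 0 0 0.002 0 0 0; 1 0 0 0.002 0 0 0; 1 0 0 0 0 0 0"
}}

```text
clock: 22.93
ee_pos: [0.5953, 0.0709, 0.257]
tcp_rot: [3.142, -0.0, 0.265]
wrist_force: [0.3, 0.1, -0.0]
finger_gap: -0.0
grasp_force: 0.0
```

Emit:
{"fn": "servo_tool", "kwargs": {
  "steps": "1 0 0 0.002 0 0 0; 1 0 0 0.001 0 0 0; 1 0 0 0 0 0 0"
}}

```text
clock: 23.18
ee_pos: [0.5953, 0.0709, 0.254]
tcp_rot: [3.142, -0.0, 0.265]
wrist_force: [-0.5, 1.1, -0.5]
finger_gap: -0.0003
grasp_force: 0.0
```

Emit:
{"fn": "servo_tool", "kwargs": {
  "steps": "1 0 0 0.002 0 0 0; 1 0 0 0 0 0 0"
}}

```text
clock: 23.35
ee_pos: [0.5952, 0.0709, 0.252]
tcp_rot: [-3.142, -0.0, 0.265]
wrist_force: [-0.5, -0.9, -0.7]
finger_gap: -0.0002
grasp_force: 0.0
```

Emit:
{"fn": "servo_tool", "kwargs": {
  "steps": "1 0 0 0.001 0 0 0; 1 0 0 0.001 0 0 0; 1 0 0 0 0 0 0"
}}

```text
clock: 23.6
ee_pos: [0.5952, 0.0709, 0.25]
tcp_rot: [-3.142, 0.0, 0.265]
wrist_force: [0.3, 0.0, -0.0]
finger_gap: -0.0001
grasp_force: 0.2
```

Emit:
{"fn": "servo_tool", "kwargs": {
  "steps": "1 0 0 0.001 0 0 0; 1 0 0 0.001 0 0 0; 1 0 0 0 0 0 0"
}}

```text
clock: 23.85
ee_pos: [0.5952, 0.0709, 0.2484]
tcp_rot: [3.142, -0.0, 0.265]
wrist_force: [-1.8, -0.5, 9.3]
finger_gap: -0.0002
grasp_force: 4.5
```

Emit:
{"fn": "servo_tool", "kwargs": {
  "steps": "1 0 0 0.001 0 0 0; 1 0 0 0 0 0 0; 1 0 0 0 0 0 0"
}}

```text
clock: 24.1
ee_pos: [0.5952, 0.0709, 0.2484]
tcp_rot: [3.141, -0.001, 0.265]
wrist_force: [-7.3, -1.1, 24.9]
finger_gap: 0.0003
grasp_force: 13.1
```

Run:
```python
from workcell import r
o=r.observe();print(o['ee_pos'],o['wrist_force'],o['moment'])
```

```text
[0.59523403 0.07086505 0.24836922] [-7.29204612 -1.08298219 24.94816793] [-0.10630935  1.2722177  -0.01287038]
```

Emit:
{"fn": "servo_tool", "kwargs": {
  "steps": "1 0 0 -0.003 0 0 0; 1 0 0 -0.02 0 0 0; 1 0 0 -0.03 0 0 0; 1 0 0 -0.035 0 0 0; 1 0 0 -0.035 0 0 0; 1 -0.03 0 -0.03 0 0 0; 1 -0.03 0 0 0 0 0; 1 0 0 0 0 0 0; 1 0 0 0 0 0 0; 1 0 0 0 0 0 0"
}}

```text
clock: 24.93
ee_pos: [0.5381, 0.0553, 0.3995]
tcp_rot: [3.142, -0.0, 0.265]
wrist_force: [-0.3, -0.5, -0.0]
finger_gap: -0.0
grasp_force: 0.0
```

Run:
```python
from h import *
from workcell import r
o,c=wsave('w11');R=fitR(o["tcp_rot"]);print(o['ee_pos'],o['tcp_rot'],o['clock'],o['wrist_force'])
sd=r.camera('side');sc=r.camera('scene');pickle.dump((sd,sc),open('c11.pkl','wb'))
g=cv2.cvtColor(c['color'],cv2.COLOR_BGR2GRAY)
def wproj(P):
    T=c["T_tool_cam"];X=R.inv().apply(P-o["ee_pos"]);X=(X-T[:3,3])@T[:3,:3]
    th=np.arctan2(np.linalg.norm(X[:2]),X[2]);return X[:2]/np.linalg.norm(X[:2])*th*c["camera_matrix"][0,0]+c["camera_matrix"][:2,2]
for n,z,a,b in(("bay",.075,.0555,.0345),("pk75",.075,.05,.029),("pk95",.095,.05,.029)):
    print(n,[wproj(np.array([.5950,.0702,z])+Ro.from_euler('z',.264).apply([a*i,b*j,0])).round(1).tolist() for i,j in((1,1),(1,-1),(-1,1),(-1,-1))])
u=wproj(np.array([.595,.0702,.075])).astype(int);print(u)
x0,y0=u
print(g[y0-80:y0+72:4,x0-52:x0+56:4])
```

```text
[0.53806453 0.05531029 0.39950482] [ 3.14157972e+00 -1.82672980e-04  2.64504674e-01] 24.9333 [-0.3040428  -0.53005553 -0.02938277]
bay [[283.5, 67.4], [357.7, 67.4], [285.0, 183.0], [356.0, 183.0]]
pk75 [[289.3, 72.9], [351.8, 72.9], [290.5, 177.4], [350.5, 177.5]]
pk95 [[287.0, 70.0], [354.1, 70.0], [288.4, 181.9], [352.6, 182.0]]
[320 125]
[[137 137 136 ... 135 135 135]
 [138 137 138 ... 136 136 137]
 [137 138 137 ... 136 137 137]
 ...
 [143 144 143 ... 141 140 138]
 [142 140 140 ... 137 138 138]
 [140 142 143 ... 136 136 136]]
```

Run:
```python
from h import *
o,c=pickle.load(open('w11.pkl','rb'));g=cv2.cvtColor(c['color'],cv2.COLOR_BGR2GRAY)
for x in(297,320,345):print('col',x,g[60:84,x].tolist(),'|',g[168:192,x].tolist())
for y in(85,125,165):print('row',y,g[y,276:300].tolist(),'|',g[y,342:366].tolist())
lab=(g>180).astype(np.uint8);lab[:60]=0;lab[190:]=0;lab[:,:285]=0;lab[:,356:]=0
cs,_=cv2.findContours(lab,cv2.RETR_EXTERNAL,cv2.CHAIN_APPROX_NONE);m=max(cs,key=cv2.contourArea);q=cv2.boxPoints(cv2.minAreaRect(m));print('label',q)
for z in(.075,.095):
  P=wplane(o,c,q,z);print(z,P.mean(0),np.linalg.norm(P[0]-P[1]),np.linalg.norm(P[1]-P[2]))
# same label before, on the bench (top z .04)
o,c=pickle.load(open('w7.pkl','rb'));g=cv2.cvtColor(c['color'],cv2.COLOR_BGR2GRAY)
lab=(g>135).astype(np.uint8);lab[:140]=0;lab[228:]=0;lab[:,:294]=0;lab[:,341:]=0
cs,_=cv2.findContours(lab,cv2.RETR_EXTERNAL,cv2.CHAIN_APPROX_NONE);m=max(cs,key=cv2.contourArea);q=cv2.boxPoints(cv2.minAreaRect(m))
P=wplane(o,c,q,.04);print('bench',q.tolist(),P.mean(0),np.linalg.norm(P[0]-P[1]),np.linalg.norm(P[1]-P[2]))
```

```text
col 297 [138, 138, 141, 139, 139, 139, 139, 139, 126, 105, 92, 77, 53, 33, 39, 47, 51, 51, 50, 51, 52, 52, 50, 49] | [52, 54, 52, 53, 52, 51, 51, 42, 27, 31, 41, 50, 73, 92, 101, 113, 129, 139, 140, 140, 141, 140, 139, 141]
col 320 [139, 140, 139, 137, 140, 139, 140, 134, 120, 102, 94, 80, 54, 33, 39, 47, 47, 45, 47, 46, 48, 57, 89, 131] | [58, 46, 45, 48, 48, 45, 42, 35, 30, 33, 37, 51, 74, 94, 102, 114, 129, 141, 139, 140, 140, 140, 138, 139]
col 345 [138, 138, 140, 139, 138, 138, 139, 137, 132, 112, 100, 88, 66, 38, 33, 41, 43, 44, 44, 43, 43, 43, 43, 42] | [40, 40, 40, 39, 41, 41, 38, 33, 26, 31, 38, 44, 69, 95, 98, 104, 122, 137, 138, 139, 138, 138, 139, 137]
row 85 [157, 157, 157, 156, 156, 157, 152, 144, 118, 94, 83, 68, 44, 27, 24, 34, 41, 50, 52, 51, 51, 52, 51, 50] | [44, 43, 44, 43, 42, 44, 42, 40, 37, 27, 27, 43, 71, 88, 100, 113, 130, 143, 144, 143, 145, 144, 142, 143]
row 125 [156, 157, 158, 157, 157, 156, 155, 144, 123, 96, 84, 70, 49, 33, 26, 29, 42, 50, 54, 52, 53, 52, 53, 52] | [46, 42, 42, 43, 42, 43, 42, 39, 32, 28, 34, 61, 88, 94, 102, 127, 141, 143, 143, 144, 144, 143, 143, 141]
row 165 [156, 156, 157, 155, 157, 156, 156, 151, 132, 106, 89, 76, 55, 34, 28, 26, 38, 48, 53, 51, 55, 52, 52, 52] | [40, 40, 40, 41, 41, 41, 38, 35, 29, 34, 57, 88, 100, 104, 123, 139, 146, 143, 142, 144, 141, 142, 142, 142]
label [[303.  97.]
 [339.  97.]
 [339. 153.]
 [303. 153.]]
0.075 [0.59534458 0.06983463 0.075     ] 0.03342036137603774 0.053096863446566125
0.095 [0.59606405 0.07002815 0.095     ] 0.031132253030139757 0.049461613216142154
bench [[300.0, 158.0], [336.0, 158.0], [336.0, 212.0], [300.0, 212.0]] [ 0.48634925 -0.35242867  0.04      ] 0.033608419321476304 0.05295117699088885
```

The label's apparent size gives a pack top at z ≈ 0.075 (flush), centred within about 1–2 mm. The cover is open, and the pry was released at the bench height it was picked up from. Handing in.

```bash
python3 -c "
from workcell import r
print(r.finish_job())"
```

```text
the job is handed in; nothing more can be done
None
```

I've handed the job in (no verdict was returned): the cover is levered open to its stop, the shorter pack is in the bay with its top flush with the deck by the camera check, and the pry tool is on the bench, its final flatness not checked in a picture.

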